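Fetch the check weight from behind the jars and put it on the scale

ROBOT

A 7-joint arm with a two-finger parallel gripper is mounted at the origin on a cart in front of the work surface, level with it; the furniture and walls round the work are solid. World frame = base frame: x ahead of the robot, y to its left, z up, the work surface at z = 0. Lengths are in m, angles in rad, forces in N, time in s.
With the tool pointing down it reaches from about 0.425 to 0.875 m from the base axis. Payload 4.7 kg.
Tool frame: the origin (TCP) lies at the very end of the fingers, on their centre line; the grasp point (between the pads) lies 19 mm behind it; z points along the fingers, y is the line along which they close (so a half turn about z gives the same grasp; the last joint's range is limited). The gripper opens to 87 mm and grips with 3 to 60 N. Pads are 19 mm wide; open, the fingers measure 117 mm over their backs; the gripper's body (75 mm by 190 mm) begins 51 mm behind the grasp point.
Start: joints at [-1.202, 0.321, -0.07, 1.45, 0.023, 1.371, -0.057], TCP at [0.226, 0.61, 0.223] pointing down, gripper open.
Joint ranges: [-2.86, 2.86], [-0.3, 2.09], [-1.38, 1.24], [0.06, 2.45], [-1.56, 4.7], [0.09, 2.05], [-2.69, 2.69]. Speed limits (rad/s): [2.57, 2.57, 3.14, 3.14, 3.14, 3.14, 3.14].

INTERFACE

Orientations are given as a unit quaternion [w, x, y, z].
In Python, from workcell import ctrl gives the robot as it stands.
- The arm moves only by the tool play_rows, never from a script. Its argument "series" is one flat list of numbers, 5 for each row, row after row: the shift along the tool's x, y, z in cm, then the turn about the tool's z in rad, then the finger opening in cm, from 0 to 8.7. A call has 1 to 5 rows; each row is the pose to reach, as a shift and turn from the pose commanded when the call began, along the tool's axes at that moment; what a row does not reach only later rows make up. A row lasts 1/8 s, in which the tool goes at most 62.5 mm and 10.7 degrees, less where a joint would pass 70% of its speed; a pose out of reach is approached as far as the arm can. A call with a gripper value outside its range is refused whole. The fingers move at their own pace and stop on an object; the grip force is fixed at half the most. Time passes only in rows, so rows that repeat a pose let the fingers close. It gives the time, the measured TCP pose, the force, the opening and the grip force at its end, in the units of the state.
- ctrl.observe(): the state, without advancing time (a new reading comes with each control period).
- ctrl.read_camera(name): name is "scene" or "side" or "wrist"; returns the picture (400x640x3 uint8, red, green, blue); there is no depth.
- ctrl.camera_info(name): a dict with "mtx" (3x3 intrinsics, pixels), "k1" (the pictures are not rectified: a ray, as slopes to the right and down, at radius r is drawn at 1 + k1 r^2 times it, then the intrinsics apply), "R" (3x3) and "t" (3): a world point X has camera coordinates R X + t; the wrist camera has in their place "mount" (4x4, takes a point from camera to tool coordinates, whose origin is the TCP and whose axes are the flange's). Camera axes: x right, y down, z forward; pixel columns grow to the right and rows downward; lengths in m; the calibration is good to about 2 mm. A picture is of the moment at which its call begins: read the wrist's pose just before it. camera_info takes no time and is no camera call.
- ctrl.job_done(): hands the job in; it is judged then, once.
Trained networks look in the newest picture that a camera, given by its name, has taken for a name from the list of things; names that differ only in an ending like _2 or _b are one class to them, and where a whole thing is asked for, a point or a joint stands for the part that bears it (a point fixed in the world has none). Each returns a list of dicts, best first, with "conf" (0 to 1); they miss things now and then, are a little off and sometimes report something else, mostly with a low value. They report only what shows in the picture. A call takes as long as a camera call.
- ctrl.spot_in(camera, target): "point" ([x, y, z] in m, in world coordinates, good to about 4 mm: the middle of the surface that is visible of it).
The state is a dict: "time": time; "q": joint angles; "dq": joint speeds; "joint_efforts": joint torques, N m; "tcp_pos": TCP position; "tool_rot": TCP orientation; "ft_force": force on the tool from outside, world axes, zero at the start; "torque": the same for the moment, N m; "gripper_width": opening from 0.0 (shut) to 1.0 (fully open); "gripper_force": force on a finger pad.
Only numpy, scipy, OpenCV 4.12 (cv2) and the standard library are available. Lean on these libraries where they do the work, as an engineer would, in place of code of your own. Each camera call takes 0.05 s, during which the arm holds its last target. There are 200 camera calls.

TASK

The scale is due for its check, but the little check weight stands in a rear compartment of the caddy, hemmed in by the tall bottle, the broad jar and the slim spice jar. First set all three of these out of the way, standing on the chopping board; then take the weight out and stand it in the middle of the scale's pan; and when it is there, put the bottle and the two jars back, each upright in the middle of the compartment it came from. Knock nothing over, and leave the brush on the board where it lies.

Things in the scene. Friction and masses are not known exactly. Their poses are not given: they have to be found in the camera images.
- caddy: Low square steel tray, 190 x 190 x 22 mm, fixed, with a cross of low walls (4 mm thick, 22 mm high) making four compartments 89 mm square, floor 4 mm above the table. Origin: centre of the underside; z up; x to its rear, away from the robot. Compartment centres: x, y = +-46.5 mm. The weight starts in a rear one (x = +46.5), the bottle and jars in the other three, each near the middle.
- bottle: Tall dark bottle, red cap, 198 mm high, about 0.4 kg. Body 42 mm (its x) by 72 mm (its y), up to 179 mm high; cap a plain cylinder 51 mm across from 166 mm to the top, to be gripped from above at any yaw. It stands higher than the jars, so a gripper going down beside it can hit it. Origin: centre of the underside; z up.
- jar: Broad glass jar with a flat black lid, 100 mm high, 0.37 kg; 60 mm wide along its x and 66 mm along its y; the lid (59 mm across) fills the top 11 mm. Grip it across its x. Origin: centre of its underside; z up.
- spice_jar: Slim round spice jar with a red cap, 45 mm across and 106 mm high, 0.11 kg; the cap fills the top 21 mm. Origin: centre of its underside; z up.
- weight: Small pale brass check weight, 0.2 kg, 40 mm high: a round body 29 mm across and 27 mm high with a round knob 16 mm across above it, up to the top. Grip it by the knob from above. Origin: centre of its underside; z up.
- scale_pan (a point): Centre of the top face of the scale's pan: a flat round steel plate 110 mm across, its top 34 mm above the table, on a white scale 150 x 120 mm that is fixed to the table. z up; x points away from the display, to the scale's rear.
- board: Blue chopping board lying on the table, fixed, 210 mm (its x) by 300 mm (its y), 10 mm thick. Origin: centre of the underside; z up. Its long side lies about along world x; its own x points about along world +y, towards caddy and scale. The brush lies along its far long edge (x about -75 mm); from x = -45 to +100 mm it is free.
- brush: Glaze brush with a wooden handle lying flat on the board along its far long edge, 182 x 41 x 14 mm, its length along its own x. Not to be moved. Origin: centre of its underside; z up.

How it is judged:
On the way, in this order (a step that is already met when the one before it is completed fails the run):
1. the bottle, the jar and the spice jar all stand released on the chopping board (x of bottle in the frame of board between -0.1 and 0.1 m and y of bottle in the frame of board between -0.145 and 0.145 m and z of bottle in the frame of board between 0.004 and 0.016 m and contact force between the fingers and bottle below 0.1 N and linear speed of each of bottle, jar, spice_jar below 0.02 m/s and angle between each of bottle, jar, spice_jar's own z axis and vertical below 0.1 rad and x of jar in the frame of board between -0.1 and 0.1 m and y of jar in the frame of board between -0.145 and 0.145 m and z of jar in the frame of board between 0.004 and 0.016 m and contact force between the fingers and jar below 0.1 N and x of spice_jar in the frame of board between -0.1 and 0.1 m and y of spice_jar in the frame of board between -0.145 and 0.145 m and z of spice_jar in the frame of board between 0.004 and 0.016 m and contact force between the fingers and spice_jar below 0.1 N), for 0.2 s.
2. with those three still on the board, the weight stands released in the middle of the scale's pan (all of step 1 and horizontal distance between weight and scale_pan below 0.012 m and z of weight in the frame of scale_pan between -0.004 and 0.006 m and contact force between the fingers and weight below 0.1 N and linear speed of weight below 0.02 m/s and angle between weight's own z axis and vertical below 0.1 rad), for 0.2 s.
At the end, for the whole second after the job is handed in: The weight stands upright, released and at rest on the scale's pan within 12 mm of its centre; the bottle, the jar and the spice jar stand upright, released and at rest in the caddy, each within 12 mm of where it stood at the start (horizontal distance between weight and scale_pan below 0.012 m and z of weight in the frame of scale_pan between -0.004 and 0.006 m and contact force between the fingers and weight below 0.1 N and linear speed of each of weight, bottle, jar, spice_jar below 0.02 m/s and angle between each of weight, bottle, jar, spice_jar's own z axis and vertical below 0.1 rad and distance of each of bottle, jar, spice_jar from where it was at the start of the episode below 0.012 m and contact force between the fingers and bottle below 0.1 N and contact force between the fingers and jar below 0.1 N and contact force between the fingers and spice_jar below 0.1 N); the robot touches nothing.
It fails at once if the bottle, a jar or the weight is knocked over (angle between any of bottle, jar, spice_jar, weight's own z axis and vertical above 0.6 rad).
It fails at once if the brush is moved by more than 20 mm (distance of brush from where it was at the start of the episode above 0.02 m).
It also fails if it takes over 149 s, if anything falls off the work surface, if the arm or the gripper's body presses on something with over 40 N, if the wrist force passes 120 N, or if a joint passes its speed limit or range.

## Working session

There is one attempt and no reset: what is moved stays moved. The work goes in short steps, Python scripts to look and compute and a tool call to move; the robot and the scene stay as the last step left them, time stands still between calls to the robot, and variables do not carry over. Pictures are saved under pics/ and viewed, at most 18 in all, crops included, and the job is handed in when it is done.

Besides the shell and the picture viewer there is one more tool, called by a JSON object that holds its "method" and its "body". play_rows: Moves the arm, as the interface text tells. Its arguments: {"type":"object","properties":{"series":{"type":"array"}},"required":["series"]}

```bash
ls; mkdir -p pics
cat > h.py <<'E'
import numpy as np, cv2
from workcell import ctrl
from scipy.spatial.transform import Rotation as Ro
def rot(q): return Ro.from_quat([q[1],q[2],q[3],q[0]]).as_matrix()
def cam(n):
    c=ctrl.camera_info(n); K=np.array(c["mtx"]); k=c["k1"]
    if "mount" in c:
        o=ctrl.observe(); T=np.eye(4); T[:3,:3]=rot(o["tool_rot"]); T[:3,3]=o["tcp_pos"]
        M=np.linalg.inv(T@np.array(c["mount"])); return K,k,M[:3,:3],M[:3,3]
    return K,k,np.array(c["R"]),np.array(c["t"])
def ray(C,uv):
    K,k,R,t=C; p=cv2.undistortPoints(np.array([[uv]],float),K,np.array([k,0,0,0,0.]))[0,0]
    return -R.T@t, R.T@np.array([p[0],p[1],1])
def atz(C,uv,z):
    o,d=ray(C,uv); return o+d*(z-o[2])/d[2]
def proj(C,X):
    K,k,R,t=C; return cv2.projectPoints(np.array(X,float).reshape(-1,3),cv2.Rodrigues(R)[0],t,K,np.array([k,0,0,0,0.]))[0][:,0]
def save(n,f):
    C=cam(n); im=np.array(ctrl.read_camera(n)); cv2.imwrite(f"pics/{f}.png",im[:,:,::-1]); return C,im
def spots(n,names):
    for s in names:
        for r in ctrl.spot_in(n,s)[:2]: print(n,s,round(r["conf"],2),np.round(r["point"],4))
def to(target,yawdeg=None):
    "shift in tool axes (cm) to TCP target world"
    o=ctrl.observe(); return np.round(100*rot(o["tool_rot"]).T@(np.array(target)-o["tcp_pos"]),2)
E
python3 - <<'E'
from h import *
np.set_printoptions(suppress=True,precision=4)
o=ctrl.observe(); print(o); print(rot(o["tool_rot"]))
N="caddy bottle jar spice_jar weight scale_pan board brush".split()
for n in ["scene","side","wrist"]:
    C,im=save(n,n+"0"); print(n,-C[2].T@C[3]); spots(n,N)
E
```

```text
pics
{'time': 0.0, 'q': array([-1.2019,  0.3218, -0.07  ,  1.4517,  0.0226,  1.3708, -0.0569]), 'dq': array([-0.0012,  0.0009,  0.0018, -0.0001,  0.0006,  0.0017,  0.001 ]), 'joint_efforts': array([  0.0003, -49.1301,  -0.4043, -31.2524,  -0.064 ,   0.0441,
         0.0002]), 'tcp_pos': array([0.2257, 0.609 , 0.2214]), 'tool_rot': array([-0.0001,  0.1765,  0.9843, -0.001 ]), 'ft_force': array([ 0.8399, -0.3885, -0.2167]), 'torque': array([-0.0081, -0.0015,  0.0223]), 'gripper_force': 0.0, 'gripper_width': 0.9985173234751892}
[[-0.9377  0.3474 -0.0005]
 [ 0.3474  0.9377 -0.0018]
 [-0.0001 -0.0019 -1.    ]]
scene [-0.3043  0.5347  0.855 ]
scene caddy 0.74 [0.4929 0.0405 0.0051]
scene bottle 0.92 [ 0.5532 -0.0142  0.1168]
scene jar 0.57 [0.4646 0.0769 0.0783]
scene weight 0.69 [0.5716 0.0709 0.0293]
scene scale_pan 0.85 [ 0.5112 -0.2138  0.0238]
scene scale_pan 0.53 [0.4917 0.0416 0.011 ]
scene board 0.8 [ 0.5737 -0.3949  0.0086]
scene board 0.21 [0.4649 0.0813 0.0783]
side [0.074  0.4709 0.4586]
side caddy 0.89 [0.5017 0.0618 0.0113]
side bottle 0.58 [ 0.5566 -0.016   0.1291]
side jar 0.97 [0.4697 0.084  0.0704]
side spice_jar 0.59 [ 0.4681 -0.004   0.0742]
side scale_pan 0.75 [ 0.5086 -0.2019  0.0274]
side board 0.72 [ 0.4508 -0.4361  0.0086]
side brush 0.7 [ 0.4215 -0.5358  0.0229]
wrist [0.1548 0.6359 0.3852]
```

View pics/scene0.png

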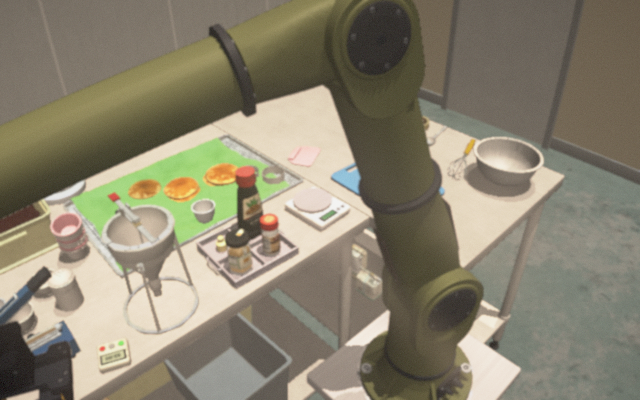

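View pics/side0.png

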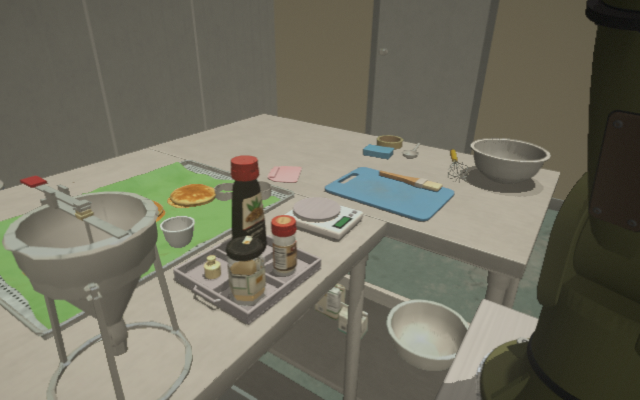

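The side view shows the weight rear-left (212,268), jar front-left (247,270), bottle rear-right (247,205) and spice jar front-right (284,245). The scale is at (320,213) and the board at (390,190). I'll raise the arm and look from above.

{"method": "play_rows", "body": {"series": [0, 0, -6, 0, 8.7, 0, 0, -12, 0, 8.7, -2, -2, -16, 0, 8.7, -6, -6, -16, 0, 8.7, -10, -10, -16, 0, 8.7]}}

```text
time: 1.98
tcp_pos: [0.2854, 0.4799, 0.3832]
tool_rot: [0.0, 0.176, 0.984, 0.001]
ft_force: [0.2, 0.0, 0.7]
gripper_width: 1.002
gripper_force: 0.0
```

{"method": "play_rows", "body": {"series": [-4, -4, 0, 0, 8.7, -8, -8, 0, 0, 8.7, -12, -12, 0, 0, 8.7, -16, -16, 0, 0, 8.7, -20, -20, 0, 0, 8.7]}}

```text
time: 2.6
tcp_pos: [0.4035, 0.2221, 0.3829]
tool_rot: [0.0, 0.176, 0.984, 0.001]
ft_force: [0.7, -0.0, 0.0]
gripper_width: 0.999
gripper_force: 0.0
```

{"method": "play_rows", "body": {"series": [-4, -4, 0, -0.1, 8.7, -8, -8, 0, -0.2, 8.7, -12, -12, 0, -0.3, 8.7, -16, -16, 0, -0.35, 8.7, -16, -16, 0, -0.35, 8.7]}}

```text
time: 3.22
tcp_pos: [0.4982, 0.0128, 0.3829]
tool_rot: [0.001, 0.007, 1.0, -0.001]
ft_force: [-0.5, 1.5, 0.3]
gripper_width: 1.0
gripper_force: 0.0
```

Run:
```python
from h import *
np.set_printoptions(suppress=True,precision=4)
o=ctrl.observe(); print(o["time"],o["tcp_pos"],o["q"]); print(rot(o["tool_rot"]))
N="caddy bottle jar spice_jar weight scale_pan board brush".split()
C,im=save("wrist","w1"); print(-C[2].T@C[3],C[2][2]); spots("wrist",N)
C,im=save("scene","s1"); spots("scene",N)
```

```text
3.225 [0.4982 0.0128 0.3829] [-0.6579 -0.0593  0.5518  1.5521  0.0326  1.639   1.4518]
[[-0.9999  0.0144  0.0011]
 [ 0.0144  0.9999 -0.0013]
 [-0.0012 -0.0013 -1.    ]]
[0.4222 0.0138 0.5455] [ 0.2822 -0.005  -0.9593]
wrist caddy 0.79 [0.5222 0.0264 0.0046]
wrist bottle 0.74 [ 0.5605 -0.0234  0.1794]
wrist bottle 0.67 [ 0.5159 -0.2165  0.0374]
wrist jar 0.84 [0.482  0.0652 0.1077]
wrist jar 0.31 [ 0.472  -0.4161  0.0111]
wrist spice_jar 0.88 [ 0.4752 -0.0206  0.1126]
wrist weight 0.61 [0.4808 0.0663 0.1059]
wrist weight 0.58 [0.5703 0.0635 0.0257]
wrist scale_pan 0.93 [ 0.5155 -0.2175  0.0426]
wrist board 0.81 [ 0.4708 -0.417   0.0084]
wrist brush 0.33 [ 0.5548 -0.0216  0.1809]
scene caddy 0.67 [0.4925 0.0434 0.0104]
scene bottle 0.85 [ 0.5519 -0.0173  0.1147]
scene jar 0.67 [0.4669 0.0809 0.078 ]
scene spice_jar 0.76 [ 0.4597 -0.0127  0.0695]
scene spice_jar 0.18 [ 0.5537 -0.0148  0.113 ]
scene weight 0.6 [0.5702 0.0693 0.0311]
scene scale_pan 0.96 [ 0.5114 -0.2152  0.0268]
scene scale_pan 0.58 [ 0.5533 -0.0161  0.1149]
scene board 0.88 [ 0.483  -0.4344  0.0101]
```

View pics/w1.png

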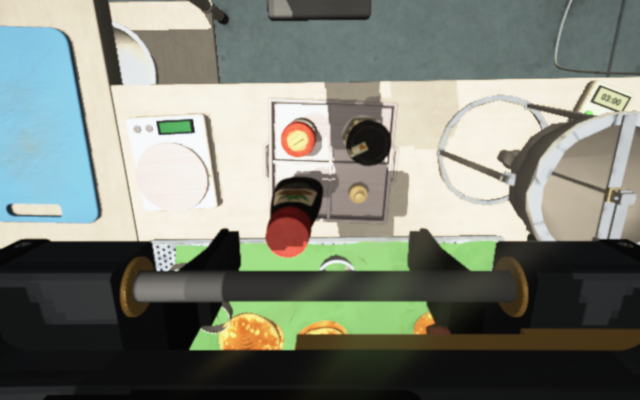

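The wrist view shows the spice cap at (300,139), jar lid (367,142), weight knob (358,193), bottle cap (289,228) and pan (173,176). I'll zoom in to measure them.

Run:
```python
import cv2
im=cv2.imread("pics/w1.png"); c=cv2.resize(im[90:265,250:410],None,fx=3.4,fy=3.4,interpolation=cv2.INTER_CUBIC)
for i in range(0,160,20): cv2.putText(c,str(250+i),(int(i*3.4),8),0,.3,(0,0,255)); cv2.line(c,(int(i*3.4),8),(int(i*3.4),14),(0,0,255))
for i in range(0,175,20): cv2.putText(c,str(90+i),(0,int(i*3.4)),0,.3,(0,0,255))
cv2.imwrite("pics/w1c.png",c)
```

```text
(no output)
```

View pics/w1c.png

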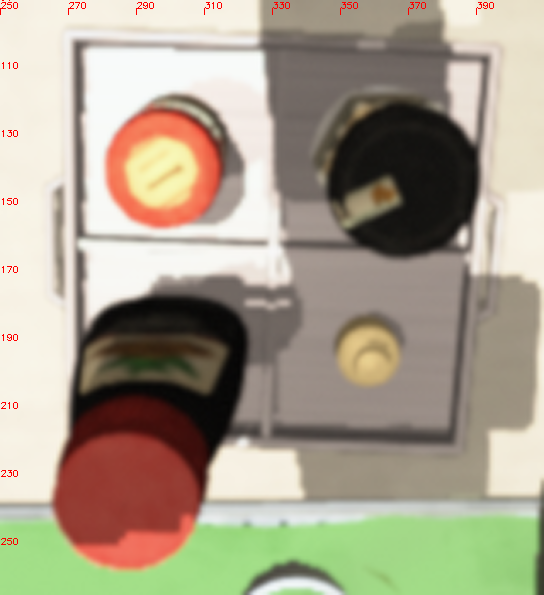

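Run:
```python
from h import *
np.set_printoptions(suppress=True,precision=4)
C=cam("wrist")
for n,uv,z in [("TL",(270.6,99.7),.022),("TR",(396.5,102.4),.022),("BR",(386.2,222.4),.022),("X",(330.6,161.5),.022),("spice",(297.9,139.4),.106),("jar",(368.8,142.6),.1),("bottle",(287.6,236.8),.198),("knob",(359.7,196.5),.04),("pan",(173,176),.034),("boardcorner",(100,220),.01),("boardtop",(70,28),.01)]:
    print(n,atz(C,uv,z))
```

```text
TL [ 0.4307 -0.06    0.022 ]
TR [0.4355 0.1261 0.022 ]
BR [0.6254 0.1198 0.022 ]
X [0.5237 0.0287 0.022 ]
spice [ 0.4784 -0.0149  0.106 ]
jar [0.4838 0.0768 0.1   ]
bottle [ 0.5732 -0.0221  0.198 ]
knob [0.5753 0.0734 0.04  ]
pan [ 0.5428 -0.2134  0.034 ]
boardcorner [ 0.6232 -0.3551  0.01  ]
boardtop [ 0.3318 -0.342   0.01  ]
```

{"method": "play_rows", "body": {"series": [-4, -1.8, 0, 0, 8.7, -7.5, -3.4, 3, 0, 8.7, -7.5, -3.4, 8, 0, 8.7, -7.5, -3.4, 13, 0, 8.7, -7.5, -3.4, 13, 0, 8.7]}}

```text
time: 4.75
tcp_pos: [0.5696, -0.0157, 0.2489]
tool_rot: [-0.004, 0.002, 1.0, -0.0]
ft_force: [0.4, -0.0, 0.4]
gripper_width: 1.001
gripper_force: 0.0
```

Run:
```python
from h import *
print(to([.573,-.022,.168]))
C,im=save("side","s2"); save("wrist","w2"); 
a=cv2.imread("pics/s2.png")[60:330,150:400]; b=cv2.imread("pics/w2.png")
cv2.imwrite("pics/c2.png",np.vstack([cv2.resize(a,(400,432))[:, :],]) if 0 else np.hstack([cv2.resize(a,(370,400)),cv2.resize(b,(430,269)) if 0 else b[:,105:535]]))
```

```text
[-0.4  -0.62  8.08]
```

View pics/c2.png

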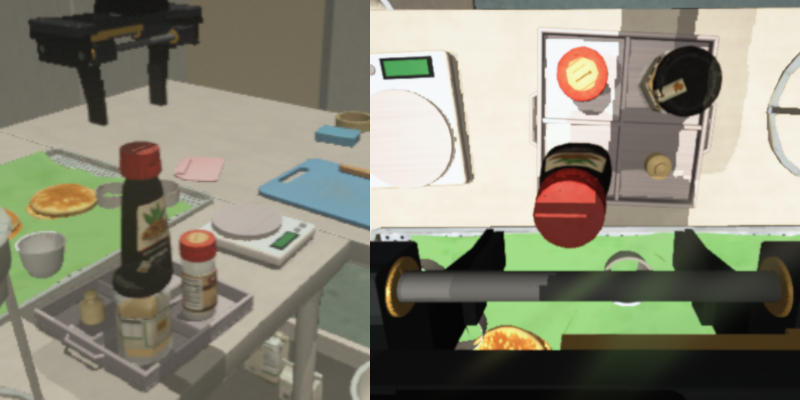

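Run:
```python
from h import *
np.set_printoptions(suppress=True,precision=4)
o=ctrl.observe(); print(o["time"],o["tcp_pos"],rot(o["tool_rot"]),o["dq"],o["q"])
C=cam("wrist"); k=105-370
for n,uv,z in [("bottle",(570+k,212),.198),("spice",(582+k,74),.106),("jar",(688+k,80),.1),("knob",(658+k,166),.04),("X",(618+k,122),.022),("pan",(403+k,137),.034)]: print(n,atz(C,uv,z))
```

```text
4.85 [ 0.5729 -0.0159  0.2541] [[-1.      0.0046  0.0015]
 [ 0.0046  1.      0.0001]
 [-0.0015  0.0001 -1.    ]] [-0.0011 -0.0206  0.0053 -0.0406  0.0011 -0.0048 -0.0015] [-0.5809  0.1543  0.6327  1.6229 -0.0926  1.3932  1.6285]
bottle [ 0.5745 -0.029   0.198 ]
spice [ 0.4816 -0.0216  0.106 ]
jar [0.4868 0.0715 0.1   ]
knob [0.5764 0.0616 0.04  ]
X [0.5291 0.0172 0.022 ]
pan [ 0.5435 -0.2225  0.034 ]
```

```bash
cat >> h.py <<'E'
import pickle
def shot(n,f,box,s):
    C,im=save(n,f); pickle.dump(C,open(f"pics/{f}.pkl","wb")); x0,y0,x1,y1=box
    c=cv2.resize(im[y0:y1,x0:x1,::-1],None,fx=s,fy=s,interpolation=cv2.INTER_CUBIC); cv2.imwrite(f"pics/{f}c.png",c); print(ctrl.observe()["tcp_pos"],c.shape)
def meas(f,box,s,L):
    C=pickle.load(open(f"pics/{f}.pkl","rb"))
    for n,(u,v),z in L: print(n,np.round(atz(C,(box[0]+u/s,box[1]+v/s),z),4))
E
python3 - <<'E'
from h import *
shot("wrist","w3",(90,0,460,260),2.15)
E
```

```text
[ 0.57355417 -0.01605327  0.25510887] (559, 796, 3)
```

View pics/w3c.png

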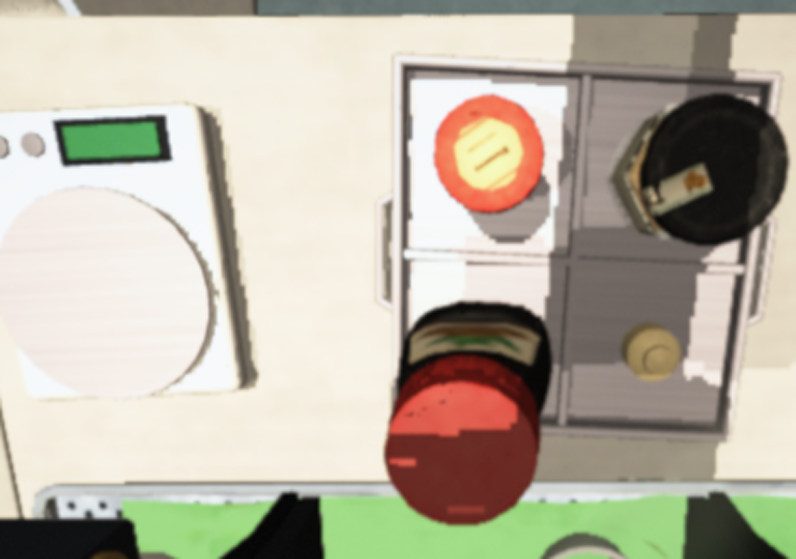

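Run:
```python
from h import *
meas("w3",(90,0),2.15,[("bottle",(463,450),.198),("spice",(490,152),.106),("jar",(714,170),.1),("knob",(660,357),.04),("X",(572,262),.022),("TL",(396,55),.022),("TR",(780,73),.022),("BR",(726,438),.022),("pan",(105,292),.034)])
o=ctrl.observe();print(o["tcp_pos"],to([.573,-.025,.168]))
```

```text
bottle [ 0.5726 -0.0287  0.198 ]
spice [ 0.4789 -0.0208  0.106 ]
jar [0.486  0.0706 0.1   ]
knob [0.5765 0.0661 0.04  ]
X [0.529  0.0207 0.022 ]
TL [ 0.4293 -0.0676  0.022 ]
TR [0.4383 0.1208 0.022 ]
BR [0.6271 0.1099 0.022 ]
pan [ 0.5422 -0.2214  0.034 ]
[ 0.57355417 -0.01605327  0.25510887] [ 0.08 -0.9   8.71]
```

{"method": "play_rows", "body": {"series": [0, -1.2, 2, 0, 8.7, 0.1, -1.2, 5, 0, 8.7, 0.1, -1.2, 7.5, 0, 8.7, 0.1, -1.2, 8.7, 0, 8.7, 0.1, -1.2, 8.7, 0, 8.7]}}

```text
time: 5.52
tcp_pos: [0.5719, -0.0278, 0.1666]
tool_rot: [0.001, 0.002, 1.0, 0.0]
ft_force: [-0.4, 0.2, 1.1]
gripper_width: 1.002
gripper_force: 0.0
```

{"method": "play_rows", "body": {"series": [0, 0, 0, 0, 4, 0, 0, 0, 0, 4, 0, 0, 0, 0, 4, 0, 0, 0, 0, 4, 0, 0, 0, 0, 4]}}

```text
time: 6.15
tcp_pos: [0.5712, -0.0282, 0.1657]
tool_rot: [0.0, 0.002, 1.0, -0.0]
ft_force: [0.0, -1.5, 0.1]
gripper_width: 0.569
gripper_force: 30.0
```

{"method": "play_rows", "body": {"series": [0, 0, 0, 0, 4, 0, 0, -1, 0, 4, 0, 0, -2, 0, 4, 0, 0, -4, 0, 4, 0, 0, -4, 0, 4]}}

```text
time: 6.78
tcp_pos: [0.5725, -0.028, 0.2074]
tool_rot: [0.002, 0.002, 1.0, 0.0]
ft_force: [-0.6, 0.1, -4.6]
gripper_width: 0.573
gripper_force: 30.0
```

{"method": "play_rows", "body": {"series": [0, -2, -3, 0, 4, 0, -6, -6, 0, 4, 0, -11, -6, 0, 4, 0, -16, -6, 0, 4, 0, -21, -6, 0, 4]}}

```text
time: 7.4
tcp_pos: [0.5699, -0.239, 0.2649]
tool_rot: [-0.0, 0.002, 1.0, 0.0]
ft_force: [0.8, -0.2, -3.2]
gripper_width: 0.574
gripper_force: 30.0
```

{"method": "play_rows", "body": {"series": [0.2, -5, 0, 0, 4, 0.5, -10, 0, 0, 4, 0.8, -14, 0, 0, 4, 0.8, -16, 0, 0, 4, 0.8, -16, 0, 0, 4]}}

```text
time: 8.02
tcp_pos: [0.5598, -0.4, 0.2642]
tool_rot: [-0.001, 0.004, 1.0, -0.0]
ft_force: [-0.5, -0.0, -4.8]
gripper_width: 0.574
gripper_force: 30.0
```

{"method": "play_rows", "body": {"series": [0, 0, 0, 0, 4, 0, 0, 0, 0, 4]}}

```text
time: 8.28
tcp_pos: [0.5623, -0.3961, 0.2654]
tool_rot: [0.0, 0.001, 1.0, 0.001]
ft_force: [-0.1, 0.3, -3.8]
gripper_width: 0.573
gripper_force: 30.0
```

Run:
```python
from h import *
shot("wrist","w4",(0,0,640,400),1.25)
spots("wrist",["board","brush","scale_pan"])
```

```text
[ 0.56221255 -0.39631771  0.26551925] (500, 800, 3)
wrist board 0.77 [ 0.4829 -0.4644  0.0087]
wrist brush 0.59 [ 0.4365 -0.5368  0.0215]
wrist scale_pan 0.81 [ 0.5154 -0.2322  0.0384]
wrist scale_pan 0.2 [ 0.5439 -0.3966  0.2908]
```

View pics/w4c.png

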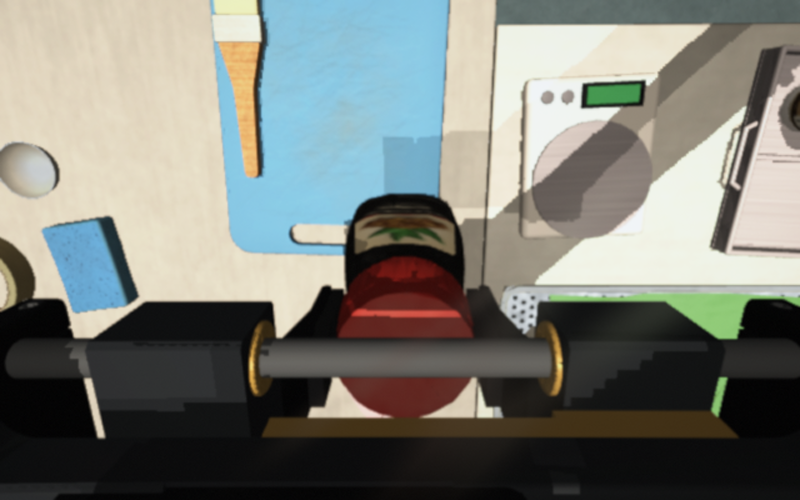

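Run:
```python
from h import *
meas("w4",(0,0),1.25,[("R1",(447,20),.01),("R2",(440,150),.01),("L1",(217,60),.01),("L2",(228,215),.01),("bot",(270,253),.01),("slotT",(310,226),.01),("slotL",(291,234),.01),("brushend",(253,177),.02),("brushR",(263,40),.02),("scTL",(522,80),.03),("scTR",(656,74),.03),("panL",(533,178),.034),("panR",(652,178),.034),("panT",(592,119),.034),("panB",(592,238),.034)])
```

```text
R1 [ 0.4051 -0.3583  0.01  ]
R2 [ 0.5177 -0.362   0.01  ]
L1 [ 0.4376 -0.5655  0.01  ]
L2 [ 0.581  -0.5728  0.01  ]
bot [ 0.6211 -0.5346  0.01  ]
slotT [ 0.5926 -0.4917  0.01  ]
slotL [ 0.6009 -0.5114  0.01  ]
brushend [ 0.5418 -0.5405  0.02  ]
brushR [ 0.4226 -0.5194  0.02  ]
scTL [ 0.4565 -0.2933  0.03  ]
scTR [ 0.4522 -0.1774  0.03  ]
panL [ 0.5415 -0.2778  0.034 ]
panR [ 0.5419 -0.1685  0.034 ]
panT [ 0.4894 -0.2299  0.034 ]
panB [ 0.5991 -0.2165  0.034 ]
```

{"method": "play_rows", "body": {"series": [0.9, -2.9, 1, 0, 4, 0.9, -2.9, 4, 0, 4, 0.9, -2.9, 7, 0, 4, 0.9, -2.9, 8.5, 0, 4, 0.9, -2.9, 9.0, 0, 4]}}

```text
time: 9.1
tcp_pos: [0.5523, -0.4264, 0.1749]
tool_rot: [-0.0, 0.002, 1.0, 0.0]
ft_force: [-0.5, 0.2, -2.5]
gripper_width: 0.576
gripper_force: 30.0
```

{"method": "play_rows", "body": {"series": [0, 0, 0.15, 0, 4, 0, 0, 0.3, 0, 4, 0, 0, 0.3, 0, 4, 0, 0, 0.3, 0, 4]}}

```text
time: 9.6
tcp_pos: [0.5524, -0.427, 0.173]
tool_rot: [0.0, 0.002, 1.0, -0.0]
ft_force: [-0.3, -0.3, -3.5]
gripper_width: 0.577
gripper_force: 30.0
```

{"method": "play_rows", "body": {"series": [0, 0, 0.1, 0, 4, 0, 0, 0.1, 0, 4, 0, 0, 0.1, 0, 4]}}

```text
time: 9.98
tcp_pos: [0.5523, -0.427, 0.1717]
tool_rot: [0.0, 0.002, 1.0, -0.0]
ft_force: [0.6, 0.4, -1.6]
gripper_width: 0.574
gripper_force: 30.0
```

{"method": "play_rows", "body": {"series": [0, 0, 0, 0, 5.4, 0, 0, 0, 0, 6.5, 0, 0, 0, 0, 8.7, 0, 0, 0, 0, 8.7, 0, 0, 0, 0, 8.7]}}

```text
time: 10.6
tcp_pos: [0.5523, -0.4269, 0.1717]
tool_rot: [0.0, 0.002, 1.0, 0.0]
ft_force: [0.9, -0.3, 0.7]
gripper_width: 0.961
gripper_force: 0.0
```

{"method": "play_rows", "body": {"series": [0, 0, -2, 0, 8.7, 0, 0, -5, 0, 8.7, 0, 0, -9, 0, 8.7, 2, 4, -10, 0, 8.7, 4, 9, -10, 0, 8.7]}}

```text
time: 11.22
tcp_pos: [0.5123, -0.3381, 0.2743]
tool_rot: [0.002, 0.004, 1.0, -0.001]
ft_force: [1.0, 0.8, 0.4]
gripper_width: 1.0
gripper_force: 0.0
```

Run:
```python
from h import *
o=ctrl.observe();print(o["tcp_pos"],o["q"],to([.479,-.021,.25]))
spots("side",["bottle","jar","spice_jar"])if not ctrl.read_camera("side") is None else 0
```

```text
[ 0.51230925 -0.33812574  0.27433618] [-0.1325913   0.27865997  0.83310024  1.49718815 -0.20604583  1.45245747
  2.267616  ] [ 3.59 31.69  2.33]
side bottle 0.59 [ 0.5373 -0.407   0.1113]
side jar 0.83 [0.4713 0.0847 0.0712]
side spice_jar 0.75 [ 0.4692 -0.0055  0.0727]
```

{"method": "play_rows", "body": {"series": [0.6, 6, 0, 0, 8.7, 1.2, 12, 0, 0, 8.7, 1.8, 18, 0, 0, 8.7, 2.4, 24, 0, 0, 8.7, 3, 29, 1, 0, 7]}}

```text
time: 12.05
tcp_pos: [0.4854, -0.0458, 0.2634]
tool_rot: [0.002, 0.003, 1.0, 0.0]
ft_force: [0.2, -0.3, -0.7]
gripper_width: 0.948
gripper_force: 0.0
```

{"method": "play_rows", "body": {"series": [0.3, 2.6, 3, 0, 7, 0.3, 2.6, 6, 0, 7, 0.3, 2.6, 6, 0, 7, 0.3, 2.6, 6, 0, 7, 0.3, 2.6, 6, 0, 7]}}

```text
time: 12.68
tcp_pos: [0.4824, -0.0214, 0.2031]
tool_rot: [0.001, 0.003, 1.0, 0.0]
ft_force: [0.5, -0.2, -0.7]
gripper_width: 0.809
gripper_force: 0.0
```

Run:
```python
from h import *
shot("wrist","w5",(240,0,640,300),2)
print(to([.479,-.021,.08]))
```

```text
[ 0.48222926 -0.02118794  0.20294023] (600, 800, 3)
[3.500e-01 1.000e-02 1.229e+01]
```

View pics/w5c.png

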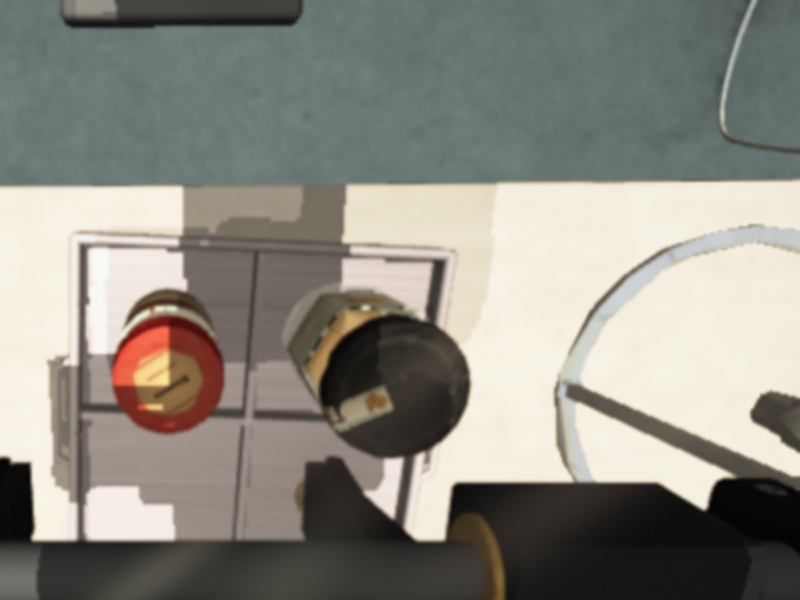

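Run:
```python
from h import *
meas("w5",(240,0),2,[("spice",(168,377),.106),("jar",(395,385),.1)])
im=cv2.imread("pics/w5.png")[130:240,370:480]
im=cv2.convertScaleAbs(im,alpha=1.3,beta=15); cv2.imwrite("pics/w5j.png",cv2.resize(im,(600,600),interpolation=cv2.INTER_CUBIC))
print(to([.479,-.021,.08]))
```

```text
spice [ 0.4792 -0.0214  0.106 ]
jar [0.4848 0.0705 0.1   ]
[3.500e-01 1.000e-02 1.229e+01]
```

View pics/w5j.png

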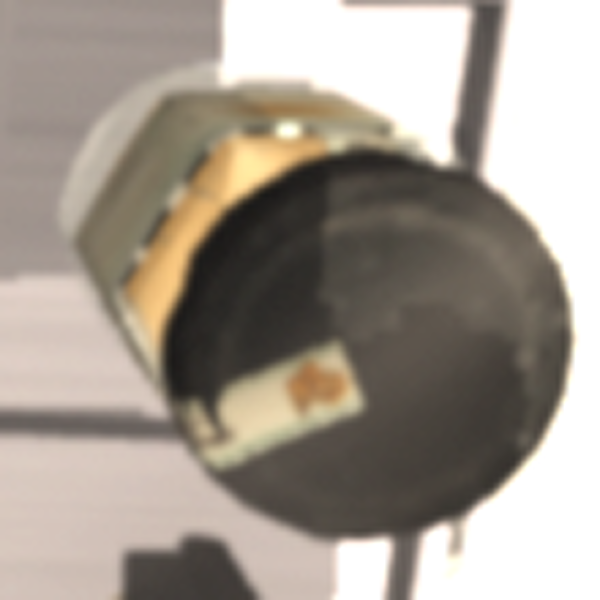

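Run:
```python
from h import *
C=pickle.load(open("pics/w5.pkl","rb")); s=600/110
def d(n,p,q,z):
    a,b=[atz(C,(370+x[0]/s,130+x[1]/s),z) for x in (p,q)]; v=b-a; print(n,np.round(v,4),"len",round(np.hypot(*v[:2]),4),"line angle",round(np.degrees(np.arctan2(v[1],v[0]))%180,1),"mod60",round(np.degrees(np.arctan2(v[1],v[0]))%60,1))
d("A top",(125,290),(235,135),.06); d("B top",(235,135),(385,130),.06)
d("A bot",(75,240),(175,92),.015); d("B bot",(175,92),(330,88),.015)
d("strip",(205,465),(365,402),.101);d("strip2",(180,402),(340,345),.101)
d("caddy edge",(345,0),(500,5),.022)
```

```text
A top [-0.0264  0.0168  0.    ] len 0.0313 line angle 147.5 mod60 27.5
B top [-0.0007  0.0247  0.    ] len 0.0247 line angle 91.5 mod60 31.5
A bot [-0.0285  0.0176  0.    ] len 0.0335 line angle 148.3 mod60 28.3
B bot [-0.0005  0.0291  0.    ] len 0.0292 line angle 91.1 mod60 31.1
strip [-0.0099  0.0233  0.    ] len 0.0253 line angle 113.0 mod60 53.0
strip2 [-0.0087  0.0231  0.    ] len 0.0247 line angle 110.7 mod60 50.7
caddy edge [0.0011 0.0283 0.    ] len 0.0283 line angle 87.7 mod60 27.7
```

{"method": "play_rows", "body": {"series": [0.2, 0, 3, 0, 7, 0.3, 0, 6, 0, 7, 0.3, 0, 9, 0, 7, 0.3, 0, 11, 0, 7, 0.3, 0, 11.8, 0, 7]}}

```text
time: 13.35
tcp_pos: [0.4781, -0.0207, 0.0831]
tool_rot: [-0.0, 0.003, 1.0, -0.0]
ft_force: [-0.1, 0.9, 0.8]
gripper_width: 0.803
gripper_force: 0.0
```

{"method": "play_rows", "body": {"series": [0, 0, 0, 0, 7, 0, 0, 0, 0, 3.5, 0, 0, 0, 0, 3.5, 0, 0, 0, 0, 3.5, 0, 0, 0, 0, 3.5]}}

```text
time: 13.98
tcp_pos: [0.4785, -0.0205, 0.0839]
tool_rot: [0.0, 0.002, 1.0, 0.0]
ft_force: [0.0, -1.1, 1.5]
gripper_width: 0.5
gripper_force: 30.0
```

{"method": "play_rows", "body": {"series": [0, 0, -2, 0, 3.5, 0, 0, -6, 0, 3.5, 0, 0, -10, 0, 3.5, 0.2, -5, -10, 0, 3.5, 0.4, -11, -10, 0, 3.5]}}

```text
time: 14.6
tcp_pos: [0.4741, -0.1305, 0.1841]
tool_rot: [0.001, 0.0, 1.0, 0.0]
ft_force: [1.5, -0.8, -2.3]
gripper_width: 0.502
gripper_force: 30.0
```

{"method": "play_rows", "body": {"series": [0.2, -6, 0, 0, 3.5, 0.4, -12, 0, 0, 3.5, 0.6, -18, 0, 0, 3.5, 0.8, -24, 0, 0, 3.5, 1.0, -28, 0, 0, 3.5]}}

```text
time: 15.22
tcp_pos: [0.4613, -0.4133, 0.1832]
tool_rot: [-0.001, 0.003, 1.0, -0.001]
ft_force: [0.3, 0.5, -1.0]
gripper_width: 0.503
gripper_force: 30.0
```

{"method": "play_rows", "body": {"series": [0, -1.4, 0, 0, 3.5, 0, -1.4, 3, 0, 3.5, 0, -1.4, 6, 0, 3.5, 0, -1.4, 8, 0, 3.5, 0, -1.4, 9.0, 0, 3.5]}}

```text
time: 15.85
tcp_pos: [0.4625, -0.4233, 0.0924]
tool_rot: [-0.0, 0.002, 1.0, 0.001]
ft_force: [-0.7, 0.1, -0.4]
gripper_width: 0.503
gripper_force: 30.0
```

{"method": "play_rows", "body": {"series": [0, 0, 0.2, 0, 3.5, 0, 0, 0.2, 0, 3.5, 0, 0, 0.2, 0, 3.5]}}

```text
time: 16.23
tcp_pos: [0.4628, -0.4249, 0.0925]
tool_rot: [0.001, 0.002, 1.0, -0.0]
ft_force: [0.1, -0.5, 0.3]
gripper_width: 0.5
gripper_force: 30.0
```

{"method": "play_rows", "body": {"series": [0, 0, 0.1, 0, 3.5, 0, 0, 0.15, 0, 3.5, 0, 0, 0.15, 0, 3.5]}}

```text
time: 16.6
tcp_pos: [0.4623, -0.4244, 0.09]
tool_rot: [0.0, 0.002, 1.0, 0.0]
ft_force: [0.2, -0.3, -1.5]
gripper_width: 0.505
gripper_force: 30.0
```

{"method": "play_rows", "body": {"series": [0, 0, 0, 0, 3.5, 0, 0, 0, 0, 3.5, 0, 0, 0, 0, 3.5]}}

```text
time: 16.98
tcp_pos: [0.4623, -0.4245, 0.09]
tool_rot: [0.0, 0.002, 1.0, 0.0]
ft_force: [0.2, 0.6, -0.7]
gripper_width: 0.504
gripper_force: 30.0
```

{"method": "play_rows", "body": {"series": [0, 0, 0, 0, 5, 0, 0, 0, 0, 6.5, 0, 0, 0, 0, 8, 0, 0, 0, 0, 8, 0, 0, -2, 0, 8]}}

```text
time: 17.6
tcp_pos: [0.4614, -0.4235, 0.1094]
tool_rot: [-0.001, 0.002, 1.0, 0.001]
ft_force: [-1.5, -0.5, -0.0]
gripper_width: 0.892
gripper_force: 0.0
```

{"method": "play_rows", "body": {"series": [0, 0, -3, 0, 8.7, 0, 0, -8, 0, 8.7, -0.2, 3, -10, 0, 8.7, -0.4, 9, -10, 0, 8.7, -0.6, 15, -10, 0, 8.7]}}

```text
time: 18.23
tcp_pos: [0.4691, -0.2739, 0.2117]
tool_rot: [0.001, 0.003, 1.0, -0.0]
ft_force: [0.9, 0.1, 1.1]
gripper_width: 1.0
gripper_force: 0.0
```

{"method": "play_rows", "body": {"series": [-0.3, 6, 0, 0, 8.7, -0.6, 12, 0, 0, 8.7, -0.9, 18, 0, 0, 8.7, -1.2, 24, 0, 0, 8.7, -1.4, 29, 0, 0, 8.7]}}

```text
time: 18.85
tcp_pos: [0.4847, 0.0175, 0.2118]
tool_rot: [0.001, 0.002, 1.0, 0.001]
ft_force: [0.4, -0.3, -1.1]
gripper_width: 1.003
gripper_force: 0.0
```

{"method": "play_rows", "body": {"series": [-0.1, 3, 0, 0.18, 8.7, -0.3, 5.5, 0, 0.36, 8.7, -0.3, 5.5, 0, 0.53, 8.7, -0.3, 5.5, 0, 0.53, 8.7, -0.3, 5.5, 0, 0.53, 8.7]}}

```text
time: 19.48
tcp_pos: [0.488, 0.0698, 0.2108]
tool_rot: [0.0, 0.264, 0.965, 0.0]
ft_force: [-0.4, 0.0, 0.1]
gripper_width: 1.001
gripper_force: 0.0
```

{"method": "play_rows", "body": {"series": [0, 0, 0, 0, 8.7, 0, 0, 0, 0, 8.7]}}

```text
time: 19.73
tcp_pos: [0.4877, 0.0702, 0.2102]
tool_rot: [0.0, 0.264, 0.964, 0.0]
ft_force: [0.1, 0.1, -0.5]
gripper_width: 0.998
gripper_force: 0.0
```

Run:
```python
from h import *
o=ctrl.observe(); R=rot(o["tool_rot"]); print(R,o["q"])
shot("wrist","w6",(220,60,460,260),3)
for z in (.1,.06): print(proj(cam("wrist"),[.4853,.0705,z]))
print(to([.4853,.0705,.07]))
```

```text
[[-8.60504617e-01  5.09442598e-01  2.06178796e-04]
 [ 5.09442637e-01  8.60504586e-01  2.39683483e-04]
 [-5.53128237e-05  3.11285013e-04 -9.99999950e-01]] [-0.76391221 -0.02712695  0.56262042  1.86622908  0.01482259  1.29808929
  0.8308126 ]
[0.48765474 0.0702212  0.21012307] (600, 720, 3)
[[322.06077668 185.92124072]]
[[322.22344541 174.82062201]]
[ 0.22 -0.1  14.01]
```

View pics/w6c.png

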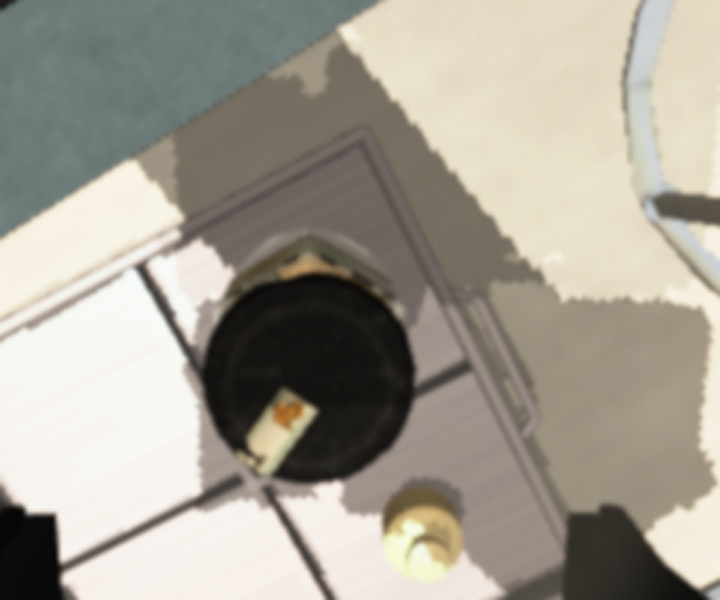

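{"method": "play_rows", "body": {"series": [0.2, -0.1, 4, 0, 8.7, 0.2, -0.1, 8, 0, 8.7, 0.2, -0.1, 12, 0, 8.7, 0.2, -0.1, 14, 0, 8.7, 0.2, -0.1, 15, 0, 8.7]}}

```text
time: 20.4
tcp_pos: [0.4848, 0.0703, 0.0589]
tool_rot: [-0.001, 0.264, 0.964, -0.001]
ft_force: [-0.4, -0.5, 0.4]
gripper_width: 0.999
gripper_force: 0.0
```

{"method": "play_rows", "body": {"series": [0, 0, 0, 0, 8.7, 0, 0, 0, 0, 5, 0, 0, 0, 0, 5, 0, 0, 0, 0, 5, 0, 0, 0, 0, 5]}}

```text
time: 21.02
tcp_pos: [0.4856, 0.0706, 0.0604]
tool_rot: [0.0, 0.264, 0.964, 0.0]
ft_force: [0.4, -0.1, 1.9]
gripper_width: 0.666
gripper_force: 30.0
```

{"method": "play_rows", "body": {"series": [0, 0, 0, 0, 5, 0, 0, -1, 0, 5, 0, 0, -3, 0, 5, 0, 0, -3, 0, 5]}}

```text
time: 21.52
tcp_pos: [0.4863, 0.0708, 0.0911]
tool_rot: [0.001, 0.264, 0.964, 0.001]
ft_force: [0.2, -0.4, -4.4]
gripper_width: 0.672
gripper_force: 30.0
```

{"method": "play_rows", "body": {"series": [0, 0, -5, 0, 5, 0, 0, -9, 0, 5, -1.5, -4.5, -9, 0, 5, -3.2, -9.7, -9, 0, 5, -4.9, -15, -9, 0, 5]}}

```text
time: 22.15
tcp_pos: [0.45, -0.0847, 0.1792]
tool_rot: [-0.0, 0.264, 0.965, -0.0]
ft_force: [1.6, 0.2, -5.2]
gripper_width: 0.667
gripper_force: 30.0
```

{"method": "play_rows", "body": {"series": [-1.8, -5.5, 0, 0, 5, -3.6, -11, 0, 0, 5, -5.4, -16.5, 0, 0, 5, -7.2, -22, 0, 0, 5, -9, -27.6, 0, 0, 5]}}

```text
time: 22.78
tcp_pos: [0.3874, -0.3676, 0.1796]
tool_rot: [0.0, 0.264, 0.965, 0.001]
ft_force: [1.0, -0.0, -5.1]
gripper_width: 0.669
gripper_force: 30.0
```

{"method": "play_rows", "body": {"series": [-1, -3, 0, 0, 5, -1.8, -5.7, 0, 0, 5, -1.8, -5.7, 0, 0, 5, -1.8, -5.7, 4, 0, 5, -1.8, -5.7, 4, 0, 5]}}

```text
time: 23.4
tcp_pos: [0.373, -0.4214, 0.1369]
tool_rot: [-0.003, 0.264, 0.965, 0.002]
ft_force: [0.5, -0.0, -4.1]
gripper_width: 0.671
gripper_force: 30.0
```

Run:
```python
from h import *
o=ctrl.observe(); print(o["q"],to([.375,-.425,.068]))
```

```text
[-0.11150532  0.33733812  1.08714817  1.80349575 -0.31847697  1.20233601
  2.10908534] [-0.4  -0.23  6.88]
```

{"method": "play_rows", "body": {"series": [0, 0, 2, 0, 5, 0, 0, 4, 0, 5, 0, 0, 6, 0, 5, 0, 0, 7, 0, 5, 0, 0, 7.2, 0, 5]}}

```text
time: 24.02
tcp_pos: [0.3739, -0.4247, 0.0672]
tool_rot: [-0.001, 0.264, 0.964, 0.0]
ft_force: [-1.0, 0.5, -3.9]
gripper_width: 0.666
gripper_force: 30.0
```

{"method": "play_rows", "body": {"series": [0, 0, 0, 0, 5, 0, 0, 0, 0, 5, 0, 0, 0, 0, 5]}}

```text
time: 24.4
tcp_pos: [0.3747, -0.4252, 0.0685]
tool_rot: [0.0, 0.264, 0.964, -0.0]
ft_force: [1.0, -0.2, -4.6]
gripper_width: 0.67
gripper_force: 30.0
```

Down 1.5–2 mm, release, lift.

{"method": "play_rows", "body": {"series": [0, 0, 0.1, 0, 5, 0, 0, 0.2, 0, 5, 0, 0, 0.2, 0, 5, 0, 0, 0.2, 0, 5]}}

```text
time: 24.9
tcp_pos: [0.3745, -0.4251, 0.0665]
tool_rot: [0.0, 0.264, 0.964, 0.0]
ft_force: [-1.5, 2.2, 2.8]
gripper_width: 0.668
gripper_force: 30.0
```

{"method": "play_rows", "body": {"series": [0, 0, 0, 0, 6.3, 0, 0, 0, 0, 7.2, 0, 0, 0, 0, 8.7, 0, 0, 0, 0, 8.7, 0, 0, 0, 0, 8.7]}}

```text
time: 25.52
tcp_pos: [0.3744, -0.425, 0.066]
tool_rot: [0.0, 0.264, 0.964, -0.0]
ft_force: [-0.1, 0.4, 0.6]
gripper_width: 0.986
gripper_force: 0.0
```

{"method": "play_rows", "body": {"series": [0, 0, -2, 0, 8.7, 0, 0, -6, 0, 8.7, 0, 0, -11, 0, 8.7, 0, 0, -15, 0, 8.7, 0, 0, -15, 0, 8.7]}}

```text
time: 26.15
tcp_pos: [0.3754, -0.4272, 0.2205]
tool_rot: [0.004, 0.264, 0.964, -0.001]
ft_force: [0.2, -0.8, 0.4]
gripper_width: 0.999
gripper_force: 0.0
```

Run:
```python
from h import *
o=ctrl.observe(); print(o["tcp_pos"],o["q"],to([.5765,.0645,.16]))
shot("side","s7",(150,100,480,340),2.4)
```

```text
[ 0.37539862 -0.42718979  0.22045464] [-0.17010674  0.25059441  1.1407579   1.69854764 -0.23669768  1.33618529
  2.04851357] [ 7.82 52.55  5.97]
[ 0.37484481 -0.42592521  0.21826218] (576, 792, 3)
```

View pics/s7c.png

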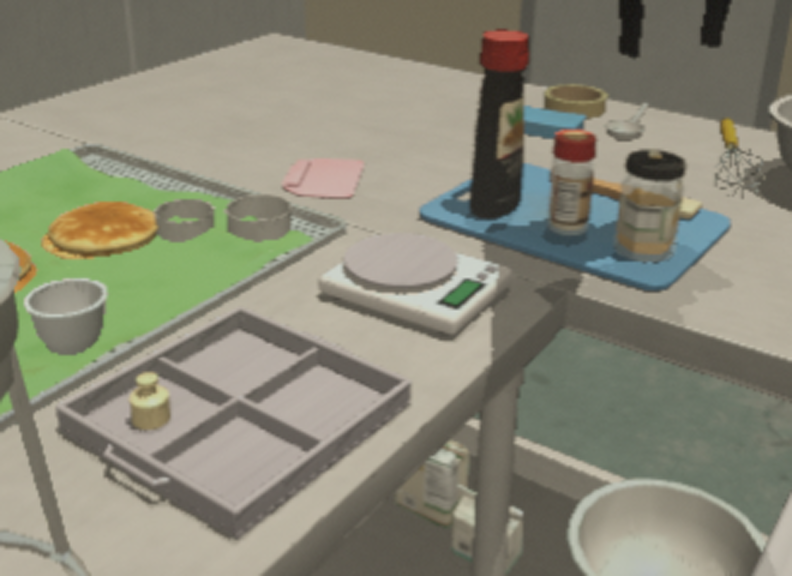

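The side view shows the spice jar, jar and bottle all standing on the board, with the weight alone in the caddy. Next is the weight.

{"method": "play_rows", "body": {"series": [0.9, 6, 0, 0, 8.7, 1.7, 12, 0, 0, 8.7, 2.6, 18, 0, 0, 8.7, 3.5, 24, 0, 0, 8.7, 4.4, 30, 0, 0, 8.7]}}

```text
time: 26.82
tcp_pos: [0.4892, -0.1422, 0.2155]
tool_rot: [-0.0, 0.264, 0.965, 0.0]
ft_force: [1.4, 0.2, -0.6]
gripper_width: 0.997
gripper_force: 0.0
```

{"method": "play_rows", "body": {"series": [0.9, 6, 0, -0.1, 8.7, 1.7, 12, 0, -0.28, 8.7, 2.6, 18, 2, -0.42, 7, 3.2, 22.5, 5, -0.53, 5, 3.2, 22.5, 6, -0.53, 5]}}

```text
time: 27.45
tcp_pos: [0.575, 0.0703, 0.1523]
tool_rot: [-0.003, -0.001, 1.0, -0.001]
ft_force: [-0.1, -1.5, 0.8]
gripper_width: 0.741
gripper_force: 0.0
```

{"method": "play_rows", "body": {"series": [0, 0, 0, 0, 5, 0, 0, 0, 0, 5, 0, 0, 0, 0, 5]}}

```text
time: 27.82
tcp_pos: [0.5769, 0.0642, 0.1572]
tool_rot: [0.001, 0.004, 1.0, 0.001]
ft_force: [0.4, 0.3, -0.1]
gripper_width: 0.582
gripper_force: 0.0
```

Run:
```python
from h import *
o=ctrl.observe(); print(rot(o["tool_rot"]))
shot("wrist","w8",(220,120,420,270),4)
C=cam("wrist");print((proj(C,[[.5765,.0661,.04],[.5765,.0661,.004]])-[220,120])*4)
```

```text
[[-0.99997331  0.00711655  0.00165149]
 [ 0.00711828  0.99997412  0.0010441 ]
 [-0.00164402  0.00105583 -0.99999809]]
[0.57686298 0.06445036 0.15709171] (600, 800, 3)
[[423.51775503 262.2160908 ]
 [422.41117171 222.54487138]]
```

View pics/w8c.png

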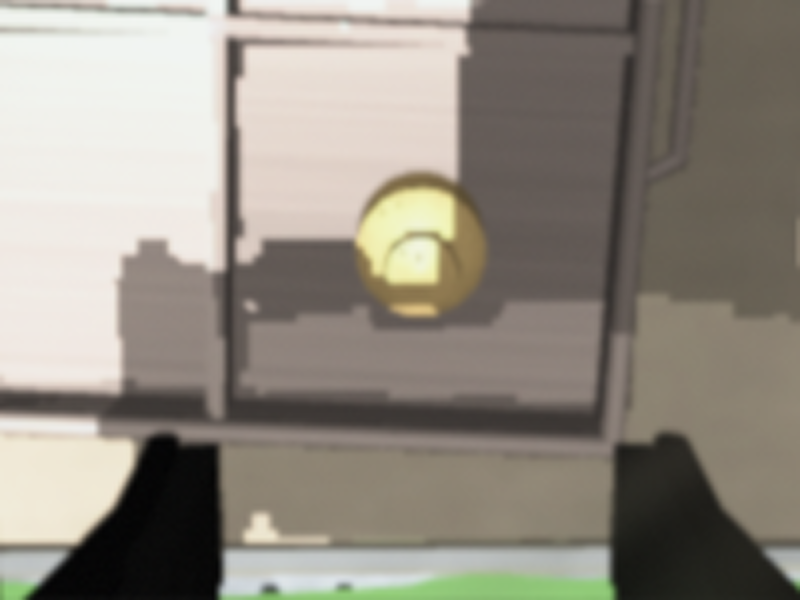

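{"method": "play_rows", "body": {"series": [0, 0.1, 4, 0, 5, 0, 0.1, 8, 0, 4, 0, 0.1, 10.5, 0, 4, 0, 0.1, 12, 0, 4, 0, 0.1, 12.2, 0, 4]}}

```text
time: 28.5
tcp_pos: [0.5763, 0.0662, 0.0338]
tool_rot: [-0.0, 0.003, 1.0, -0.0]
ft_force: [0.2, 0.6, -0.5]
gripper_width: 0.461
gripper_force: 0.0
```

{"method": "play_rows", "body": {"series": [0, 0, 0, 0, 4, 0, 0, 0.1, 0, 4, 0, 0, 0.1, 0, 4]}}

```text
time: 28.88
tcp_pos: [0.577, 0.0666, 0.0337]
tool_rot: [0.001, 0.002, 1.0, 0.0]
ft_force: [0.2, -0.2, 0.0]
gripper_width: 0.457
gripper_force: 0.0
```

{"method": "play_rows", "body": {"series": [0, 0, 0, 0, 1, 0, 0, 0, 0, 1, 0, 0, 0, 0, 1, 0, 0, 0, 0, 1, 0, 0, 0, 0, 1]}}

```text
time: 29.5
tcp_pos: [0.5765, 0.0661, 0.0331]
tool_rot: [0.0, 0.002, 1.0, -0.0]
ft_force: [-0.1, -0.5, 0.7]
gripper_width: 0.149
gripper_force: 30.0
```

{"method": "play_rows", "body": {"series": [0, 0, 0, 0, 1, 0, 0, -2, 0, 1, 0, 0, -6, 0, 1, 0, 0, -8, 0, 1, 0, 0, -8, 0, 1]}}

```text
time: 30.12
tcp_pos: [0.5778, 0.0669, 0.115]
tool_rot: [0.002, 0.002, 1.0, 0.001]
ft_force: [0.8, 0.2, -2.2]
gripper_width: 0.146
gripper_force: 30.0
```

Run:
```python
from h import *
o=ctrl.observe(); print(o["tcp_pos"],o["gripper_width"],to([.542,-.222,.115]))
```

```text
[0.57778035 0.06685963 0.11497913] 0.14641087932559285 [  3.45 -28.9   -0.07]
```

{"method": "play_rows", "body": {"series": [0.6, -5, 0, 0, 1, 1.3, -11, 0, 0, 1, 2, -17, 0, 0, 1, 2.8, -23, 0, 0, 1, 3.5, -28.8, 0, 0, 1]}}

```text
time: 30.75
tcp_pos: [0.5388, -0.2226, 0.1117]
tool_rot: [-0.001, 0.002, 1.0, 0.0]
ft_force: [0.4, 0.5, -1.7]
gripper_width: 0.145
gripper_force: 30.0
```

{"method": "play_rows", "body": {"series": [0, 0, 0, 0, 1, 0, 0, 0, 0, 1, 0, 0, 2, 0, 1, 0, 0, 4, 0, 1, 0, 0, 4, 0, 1]}}

```text
time: 31.38
tcp_pos: [0.5383, -0.2195, 0.0701]
tool_rot: [-0.003, 0.002, 1.0, 0.001]
ft_force: [-0.8, -0.3, -2.4]
gripper_width: 0.146
gripper_force: 30.0
```

Run:
```python
from h import *
print(to([.542,-.222,.064]))
shot("wrist","w9",(190,60,440,260),3)
C=cam("wrist");print((proj(C,[[.542,-.222,.034],[.542,-.167,.034],[.542,-.277,.034],[.487,-.222,.034],[.597,-.222,.034]])-[190,60])*3)
```

```text
[-0.37 -0.25  0.61]
[ 0.53924386 -0.2203946   0.07147599] (600, 750, 3)
[[394.98906207 491.5408526 ]
 [658.23186937 490.56048684]
 [131.76232548 492.6142438 ]
 [393.41576286 226.46096212]
 [396.34794739 721.45091103]]
```

View pics/w9c.png

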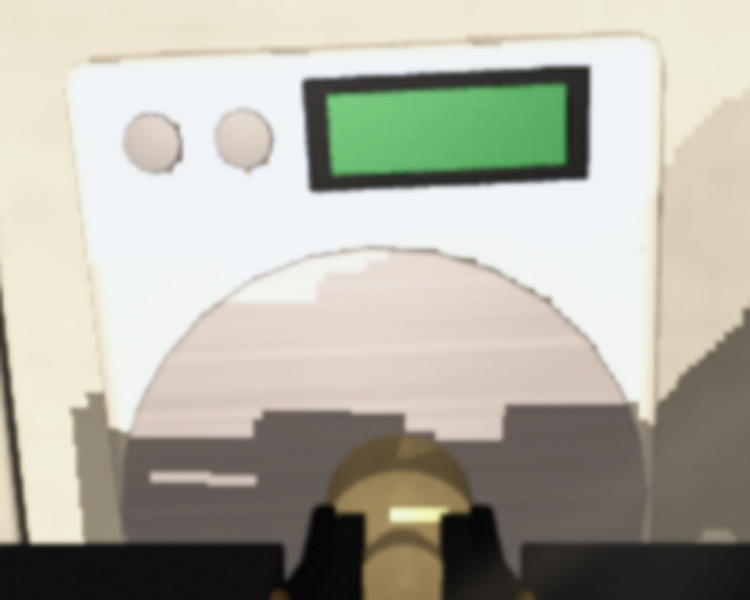

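Run:
```python
from h import *
meas("w9",(190,60),3,[("top",(386,246.5),.034),("L",(121,512),.034),("R",(647,500),.034)])
o=ctrl.observe();print(o["tcp_pos"],rot(o["tool_rot"])[:,1],to([.544,-.2235,.0636]))
```

```text
top [ 0.4897 -0.2226  0.034 ]
L [ 0.5448 -0.2783  0.034 ]
R [ 0.5426 -0.1686  0.034 ]
[ 0.53924386 -0.2203946   0.07147599] [3.82936333e-03 9.99992550e-01 4.85836037e-04] [-0.48 -0.31  0.79]
```

{"method": "play_rows", "body": {"series": [0, 0, 0, 0, 1, 0, 0, 0, 0, 1, 0, 0, 0, 0, 1]}}

```text
time: 31.8
tcp_pos: [0.5405, -0.2215, 0.0735]
tool_rot: [0.001, 0.002, 1.0, 0.0]
ft_force: [0.3, 0.6, -1.5]
gripper_width: 0.147
gripper_force: 30.0
```

{"method": "play_rows", "body": {"series": [-0.3, -0.2, 0, 0, 1, -0.3, -0.2, 0.4, 0, 1, -0.3, -0.2, 0.8, 0, 1, -0.3, -0.2, 0.9, 0, 1, -0.3, -0.2, 0.9, 0, 1]}}

```text
time: 32.42
tcp_pos: [0.543, -0.2234, 0.0639]
tool_rot: [-0.0, 0.002, 1.0, 0.0]
ft_force: [0.8, -0.4, -2.1]
gripper_width: 0.146
gripper_force: 30.0
```

{"method": "play_rows", "body": {"series": [0, 0, 0, 0, 1, 0, 0, 0.1, 0, 1, 0, 0, 0.1, 0, 1, 0, 0, 0.1, 0, 1]}}

```text
time: 32.92
tcp_pos: [0.5432, -0.2235, 0.0632]
tool_rot: [0.0, 0.002, 1.0, -0.0]
ft_force: [-0.1, -0.8, -2.3]
gripper_width: 0.147
gripper_force: 30.0
```

{"method": "play_rows", "body": {"series": [0, 0, 0.1, 0, 1, 0, 0, 0.1, 0, 1, 0, 0, 0.1, 0, 1]}}

```text
time: 33.3
tcp_pos: [0.5436, -0.2239, 0.0629]
tool_rot: [0.001, 0.002, 1.0, -0.0]
ft_force: [-1.8, 0.0, 6.1]
gripper_width: 0.147
gripper_force: 30.0
```

{"method": "play_rows", "body": {"series": [0, 0, 0, 0, 2, 0, 0, 0, 0, 3, 0, 0, 0, 0, 4, 0, 0, 0, 0, 4, 0, 0, 0, 0, 4]}}

```text
time: 33.92
tcp_pos: [0.5431, -0.2233, 0.0619]
tool_rot: [-0.0, 0.002, 1.0, 0.0]
ft_force: [0.8, 0.5, -0.1]
gripper_width: 0.452
gripper_force: 0.0
```

{"method": "play_rows", "body": {"series": [0, 0, -1, 0, 4, 0, 0, -4, 0, 5, 0, 0, -9, 0, 7, 0, 0, -13, 0, 8.7, 0, 0, -13, 0, 8.7]}}

```text
time: 34.55
tcp_pos: [0.5452, -0.2248, 0.1963]
tool_rot: [0.004, 0.003, 1.0, -0.001]
ft_force: [-0.0, -0.1, 0.4]
gripper_width: 0.831
gripper_force: 0.0
```

{"method": "play_rows", "body": {"series": [0, 0, 0, 0, 8.7, 0, 0, 0, 0, 8.7]}}

```text
time: 34.8
tcp_pos: [0.5424, -0.223, 0.1909]
tool_rot: [-0.001, 0.002, 1.0, 0.0]
ft_force: [-0.3, 0.0, 0.6]
gripper_width: 0.983
gripper_force: 0.0
```

Run:
```python
from h import *
o=ctrl.observe();print(o["q"])
shot("wrist","w10",(190,80,440,260),3)
```

```text
[-0.42705671  0.28208392  0.92095333  1.6841438  -0.23209707  1.2932983
  2.10559673]
[ 0.54243034 -0.2230397   0.19089722] (540, 750, 3)
```

View pics/w10c.png

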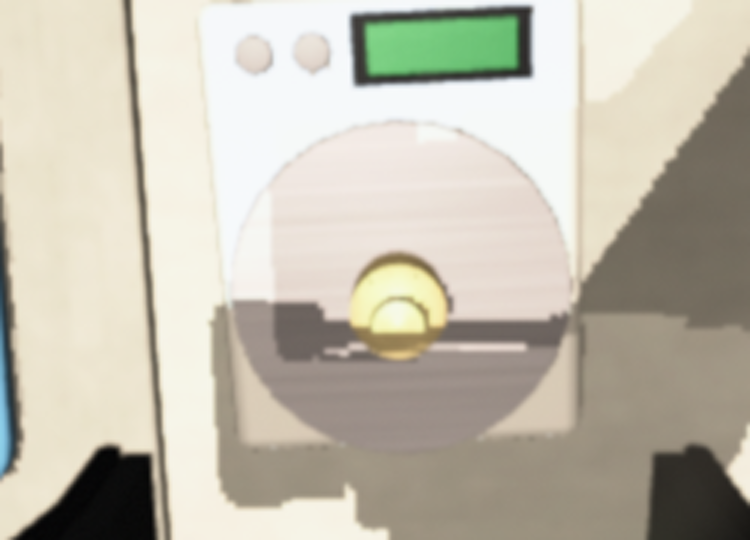

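Run:
```python
from h import *
meas("w10",(190,80),3,[("pan",(401,285),.034),("knob",(400,317),.074),("bodytop",(399,308),.061)])
```

```text
pan [ 0.5417 -0.2232  0.034 ]
knob [ 0.5416 -0.2235  0.074 ]
bodytop [ 0.5423 -0.2238  0.061 ]
```

{"method": "play_rows", "body": {"series": [3.5, -4, 0, 0.1, 8.7, 7, -8.2, 0, 0.25, 8.7, 10.5, -12.5, 0, 0.4, 8.7, 14, -16.8, 0, 0.53, 8.7, 16.9, -20.2, 0, 0.53, 8.7]}}

```text
time: 35.48
tcp_pos: [0.371, -0.426, 0.1915]
tool_rot: [-0.001, 0.265, 0.964, -0.0]
ft_force: [0.5, -0.8, 0.8]
gripper_width: 1.002
gripper_force: 0.0
```

{"method": "play_rows", "body": {"series": [0, 0, 0, 0, 8.7, 0, 0, 0, 0, 8.7, 0, 0, 0, 0, 8.7]}}

```text
time: 35.85
tcp_pos: [0.3745, -0.4233, 0.1916]
tool_rot: [-0.0, 0.263, 0.965, 0.0]
ft_force: [-0.2, -0.9, 0.3]
gripper_width: 0.998
gripper_force: 0.0
```

Run:
```python
from h import *
o=ctrl.observe();print(o["tool_rot"],o["q"],to([.3744,-.425,.066]))
```

```text
[-2.50717777e-04  2.62890369e-01  9.64825624e-01  3.26476457e-04] [-0.15059744  0.27188965  1.11660641  1.73914748 -0.25405053  1.29035667
  2.06179182] [-0.09 -0.16 12.56]
```

{"method": "play_rows", "body": {"series": [-0.1, -0.1, 4, 0, 8.7, -0.1, -0.1, 8, 0, 8.7, -0.1, -0.1, 11, 0, 8.7, -0.1, -0.1, 12.5, 0, 8.7, -0.1, -0.1, 12.5, 0, 8.7]}}

```text
time: 36.48
tcp_pos: [0.3737, -0.4252, 0.0665]
tool_rot: [-0.001, 0.264, 0.965, 0.0]
ft_force: [0.7, -0.2, -0.0]
gripper_width: 1.0
gripper_force: 0.0
```

{"method": "play_rows", "body": {"series": [0, 0, 0, 0, 8, 0, 0, 0, 0, 5, 0, 0, 0, 0, 5, 0, 0, 0, 0, 5, 0, 0, 0, 0, 5]}}

```text
time: 37.1
tcp_pos: [0.374, -0.4258, 0.0674]
tool_rot: [0.0, 0.264, 0.965, 0.0]
ft_force: [0.5, 1.1, 3.1]
gripper_width: 0.665
gripper_force: 30.0
```

{"method": "play_rows", "body": {"series": [0, 0, 0, 0, 5, 0, 0, -2, 0, 5, 0, 0, -6, 0, 5, 0, 0, -11, 0, 5, 0, 0, -12, 0, 5]}}

```text
time: 37.72
tcp_pos: [0.374, -0.428, 0.1905]
tool_rot: [0.003, 0.265, 0.964, -0.001]
ft_force: [0.1, 0.2, -4.6]
gripper_width: 0.664
gripper_force: 30.0
```

{"method": "play_rows", "body": {"series": [0, 0, 0, 0, 5, 0, 0, 0, 0, 5]}}

```text
time: 37.98
tcp_pos: [0.3727, -0.4248, 0.1852]
tool_rot: [-0.001, 0.264, 0.964, 0.001]
ft_force: [-0.5, 0.4, -4.7]
gripper_width: 0.667
gripper_force: 30.0
```

Run:
```python
from h import *
print(to([.4856,.0706,.18]))
```

```text
[15.53 48.37  0.61]
```

{"method": "play_rows", "body": {"series": [1.6, 5, 0, 0, 5, 3.4, 10.5, 0, 0, 5, 5.2, 16, 0, 0, 5, 7, 21.7, 0, 0, 5, 8.8, 27.4, 0, 0, 5]}}

```text
time: 38.6
tcp_pos: [0.4367, -0.143, 0.186]
tool_rot: [-0.001, 0.264, 0.965, 0.0]
ft_force: [1.2, -1.0, -4.8]
gripper_width: 0.668
gripper_force: 30.0
```

{"method": "play_rows", "body": {"series": [1.8, 5.6, 0, 0, 5, 3.6, 11.2, 0, 0, 5, 5.2, 16.6, 0, 0, 5, 6.7, 21, 2, 0, 5, 6.7, 21, 6, 0, 5]}}

```text
time: 39.22
tcp_pos: [0.4874, 0.0745, 0.1258]
tool_rot: [0.0, 0.261, 0.965, 0.001]
ft_force: [0.7, -1.6, -5.4]
gripper_width: 0.666
gripper_force: 30.0
```

{"method": "play_rows", "body": {"series": [0, 0, 0, 0, 5, 0, 0, 0, 0, 5, 0, 0, 0, 0, 5]}}

```text
time: 39.6
tcp_pos: [0.4879, 0.0689, 0.1285]
tool_rot: [0.001, 0.265, 0.964, 0.001]
ft_force: [0.1, -0.1, -4.9]
gripper_width: 0.665
gripper_force: 30.0
```

Run:
```python
from h import *
print(to([.4856,.0706,.0625]))
```

```text
[0.29 0.01 6.6 ]
```

{"method": "play_rows", "body": {"series": [0.2, 0, 2, 0, 5, 0.2, 0, 4, 0, 5, 0.2, 0, 5.5, 0, 5, 0.2, 0, 6.3, 0, 5, 0.2, 0, 6.5, 0, 5]}}

```text
time: 40.22
tcp_pos: [0.4852, 0.0704, 0.0621]
tool_rot: [0.0, 0.264, 0.964, 0.0]
ft_force: [0.9, -0.3, -4.0]
gripper_width: 0.666
gripper_force: 30.0
```

{"method": "play_rows", "body": {"series": [0, 0, 0, 0, 5, 0, 0, 0.1, 0, 5, 0, 0, 0.1, 0, 5, 0, 0, 0.1, 0, 5]}}

```text
time: 40.72
tcp_pos: [0.4858, 0.0707, 0.0616]
tool_rot: [0.001, 0.264, 0.964, 0.0]
ft_force: [0.9, -0.1, -1.0]
gripper_width: 0.667
gripper_force: 30.0
```

{"method": "play_rows", "body": {"series": [0, 0, 0.05, 0, 5.5, 0, 0, 0.05, 0, 7, 0, 0, 0.05, 0, 8.7, 0, 0, 0.05, 0, 8.7, 0, 0, 0.05, 0, 8.7]}}

```text
time: 41.35
tcp_pos: [0.485, 0.0705, 0.0605]
tool_rot: [-0.0, 0.264, 0.964, -0.0]
ft_force: [0.6, 0.6, -0.1]
gripper_width: 0.977
gripper_force: 0.0
```

{"method": "play_rows", "body": {"series": [0, 0, -2, 0, 8.7, 0, 0, -6, 0, 8.7, 0, 0, -11, 0, 8.7, 0, 0, -14, -0.15, 8.7, 0, 0, -14, -0.3, 8.7]}}

```text
time: 41.98
tcp_pos: [0.4868, 0.0709, 0.2034]
tool_rot: [0.002, 0.115, 0.993, 0.002]
ft_force: [-0.1, 0.0, -0.4]
gripper_width: 1.0
gripper_force: 0.0
```

{"method": "play_rows", "body": {"series": [0, 0, 0, -0.15, 8.7, 0, 0, 0, -0.23, 8.7, 0, 0, 0, -0.23, 8.7, 0, 0, 0, -0.23, 8.7]}}

```text
time: 42.48
tcp_pos: [0.485, 0.0705, 0.2005]
tool_rot: [-0.0, 0.003, 1.0, 0.0]
ft_force: [-0.1, 0.5, -0.6]
gripper_width: 0.996
gripper_force: 0.0
```

Run:
```python
from h import *
o=ctrl.observe(); print(rot(o["tool_rot"])[:,1],to([.4623,-.4245,.19]))
```

```text
[6.10694451e-03 9.99981352e-01 2.04169588e-05] [  1.97 -49.51   1.05]
```

{"method": "play_rows", "body": {"series": [0.2, -5, 0, 0, 8.7, 0.5, -11, 0, 0, 8.7, 0.7, -17, 0, 0, 8.7, 0.9, -23, 0, 0, 8.7, 1.1, -29, 0, 0, 8.7]}}

```text
time: 43.1
tcp_pos: [0.4726, -0.2211, 0.2009]
tool_rot: [0.001, 0.003, 1.0, 0.001]
ft_force: [1.1, -0.0, -1.4]
gripper_width: 1.002
gripper_force: 0.0
```

{"method": "play_rows", "body": {"series": [0.2, -6, 0, 0, 8.7, 0.5, -12, 0, 0, 8.7, 0.7, -17, 0, 0, 7, 0.9, -20.5, 0, 0, 7, 0.9, -20.5, 0, 0, 7]}}

```text
time: 43.72
tcp_pos: [0.4605, -0.4278, 0.2002]
tool_rot: [-0.001, 0.006, 1.0, -0.001]
ft_force: [0.3, 1.0, -0.4]
gripper_width: 0.826
gripper_force: 0.0
```

{"method": "play_rows", "body": {"series": [0, 0, 0, 0, 7, 0, 0, 0, 0, 7, 0, 0, 0, 0, 7]}}

```text
time: 44.1
tcp_pos: [0.4637, -0.4231, 0.2007]
tool_rot: [0.0, 0.001, 1.0, 0.0]
ft_force: [-0.3, -0.2, -0.0]
gripper_width: 0.802
gripper_force: 0.0
```

Run:
```python
from h import *
o=ctrl.observe(); print(to([.4623,-.4245,.09]))
C,im=save("wrist","w11")
b=im[:,:,::-1].copy(); [cv2.circle(b,tuple(int(v) for v in p),3,(0,255,0),1) for p in proj(C,[[.4623,-.4245,.116],[.5523,-.427,.208]])]; cv2.imwrite("pics/w11c.png",b[:300,100:540])
```

```text
[ 0.15 -0.15 11.07]
```

View pics/w11c.png

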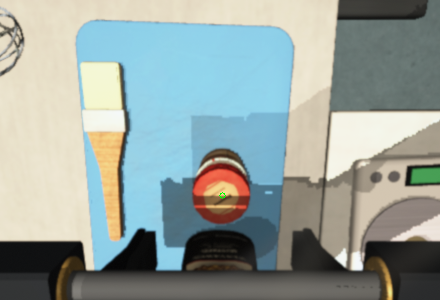

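{"method": "play_rows", "body": {"series": [0.1, -0.1, 4, 0, 7, 0.1, -0.1, 7, 0, 7, 0.1, -0.1, 10, 0, 7, 0.1, -0.1, 11, 0, 7, 0.1, -0.1, 11, 0, 7]}}

```text
time: 44.78
tcp_pos: [0.4619, -0.4251, 0.0906]
tool_rot: [-0.0, 0.002, 1.0, 0.0]
ft_force: [0.7, 0.3, 0.8]
gripper_width: 0.804
gripper_force: 0.0
```

{"method": "play_rows", "body": {"series": [0, 0, 0, 0, 7, 0, 0, 0, 0, 3.5, 0, 0, 0, 0, 3.5, 0, 0, 0, 0, 3.5, 0, 0, 0, 0, 3.5]}}

```text
time: 45.4
tcp_pos: [0.4619, -0.4255, 0.0907]
tool_rot: [0.0, 0.002, 1.0, -0.0]
ft_force: [0.0, -0.1, 1.2]
gripper_width: 0.499
gripper_force: 30.0
```

{"method": "play_rows", "body": {"series": [0, 0, 0, 0, 3.5, 0, 0, -2, 0, 3.5, 0, 0, -6, 0, 3.5, 0, 0, -11, 0, 3.5, 0, 3, -12, 0, 3.5]}}

```text
time: 46.02
tcp_pos: [0.4616, -0.3996, 0.2157]
tool_rot: [0.002, 0.005, 1.0, -0.003]
ft_force: [0.7, 0.9, -0.8]
gripper_width: 0.501
gripper_force: 30.0
```

{"method": "play_rows", "body": {"series": [0, 0, 0, 0, 3.5, 0, 0, 0, 0, 3.5]}}

```text
time: 46.28
tcp_pos: [0.4617, -0.3956, 0.2108]
tool_rot: [0.0, 0.002, 1.0, -0.0]
ft_force: [0.1, -0.2, -0.5]
gripper_width: 0.507
gripper_force: 30.0
```

Run:
```python
from h import *
print(to([.4785,-.0205,.13]))
```

```text
[-1.5  37.52  8.07]
```

{"method": "play_rows", "body": {"series": [-0.2, 5, 0, 0, 3.5, -0.4, 11, 0, 0, 3.5, -0.7, 17, 0, 0, 3.5, -0.9, 23, 0, 0, 3.5, -1.2, 29, 0, 0, 3.5]}}

```text
time: 46.9
tcp_pos: [0.4749, -0.1046, 0.2104]
tool_rot: [0.0, 0.003, 1.0, 0.0]
ft_force: [1.2, -1.0, -0.7]
gripper_width: 0.504
gripper_force: 30.0
```

{"method": "play_rows", "body": {"series": [-0.2, 5, 0, 0, 3.5, -0.3, 8.5, 0, 0, 3.5, -0.3, 8.5, 4, 0, 3.5, -0.3, 8.5, 8, 0, 3.5, -0.3, 8.5, 8, 0, 3.5]}}

```text
time: 47.52
tcp_pos: [0.476, -0.022, 0.128]
tool_rot: [-0.003, 0.004, 1.0, -0.001]
ft_force: [-0.9, 0.6, -0.7]
gripper_width: 0.503
gripper_force: 30.0
```

{"method": "play_rows", "body": {"series": [0, 0, 0, 0, 3.5, 0, 0, 0, 0, 3.5, 0, 0, 0, 0, 3.5]}}

```text
time: 47.9
tcp_pos: [0.4795, -0.0205, 0.1317]
tool_rot: [0.001, 0.002, 1.0, 0.0]
ft_force: [-0.1, -0.3, -1.4]
gripper_width: 0.503
gripper_force: 30.0
```

Run:
```python
from h import *
print(to([.4785,-.0205,.086]))
```

```text
[ 0.11 -0.01  4.57]
```

{"method": "play_rows", "body": {"series": [0.1, 0, 2, 0, 3.5, 0.1, 0, 3.5, 0, 3.5, 0.1, 0, 4.3, 0, 3.5, 0.1, 0, 4.5, 0, 3.5, 0.1, 0, 4.5, 0, 3.5]}}

```text
time: 48.52
tcp_pos: [0.4779, -0.0206, 0.0858]
tool_rot: [0.0, 0.002, 1.0, -0.0]
ft_force: [-0.6, -1.0, -0.3]
gripper_width: 0.504
gripper_force: 30.0
```

{"method": "play_rows", "body": {"series": [0, 0, 0, 0, 3.5, 0, 0, 0.1, 0, 3.5, 0, 0, 0.15, 0, 3.5, 0, 0, 0.15, 0, 3.5, 0, 0, 0.15, 0, 3.5]}}

```text
time: 49.15
tcp_pos: [0.4782, -0.0204, 0.0847]
tool_rot: [0.0, 0.002, 1.0, 0.0]
ft_force: [-0.6, 0.1, 5.4]
gripper_width: 0.502
gripper_force: 30.0
```

{"method": "play_rows", "body": {"series": [0, 0, 0, 0, 4.8, 0, 0, 0, 0, 6, 0, 0, 0, 0, 7, 0, 0, 0, 0, 7, 0, 0, -2, 0, 7]}}

```text
time: 49.78
tcp_pos: [0.4763, -0.0207, 0.1031]
tool_rot: [-0.002, 0.002, 1.0, -0.001]
ft_force: [-0.3, -0.5, 0.4]
gripper_width: 0.789
gripper_force: 0.0
```

{"method": "play_rows", "body": {"series": [0, 0, -4, 0, 8, 0, 0, -9, 0, 8.7, 0, 0, -15, 0, 8.7, -0.5, -3, -16, 0, 8.7, -1.5, -9, -16, 0, 8.7]}}

```text
time: 50.4
tcp_pos: [0.4936, -0.1088, 0.2653]
tool_rot: [0.002, -0.001, 1.0, 0.001]
ft_force: [1.7, -1.1, -0.2]
gripper_width: 1.002
gripper_force: 0.0
```

{"method": "play_rows", "body": {"series": [-1, -6, 0, 0, 8.7, -2, -12, 0, 0, 8.7, -3.2, -18, 0, 0, 8.7, -4.3, -24, 0, 0, 8.7, -5.5, -29, 0, 0, 8.7]}}

```text
time: 51.02
tcp_pos: [0.5459, -0.4032, 0.263]
tool_rot: [-0.001, 0.003, 1.0, -0.0]
ft_force: [1.0, 0.7, -0.1]
gripper_width: 0.998
gripper_force: 0.0
```

{"method": "play_rows", "body": {"series": [-0.4, -2.7, 0, 0, 8.7, -0.4, -2.7, 0, 0, 8.7, -0.4, -2.7, 0, 0, 8.7, -0.4, -2.7, 0, 0, 8.7]}}

```text
time: 51.52
tcp_pos: [0.5506, -0.4262, 0.2642]
tool_rot: [0.0, 0.001, 1.0, 0.001]
ft_force: [-0.7, -0.4, 0.5]
gripper_width: 1.003
gripper_force: 0.0
```

Run:
```python
from h import *
print(to([.5523,-.427,.1717]))
```

```text
[-0.17 -0.09  9.25]
```

{"method": "play_rows", "body": {"series": [-0.1, -0.1, 3, 0, 8.7, -0.1, -0.1, 6, 0, 8.7, -0.1, -0.1, 8, 0, 8.7, -0.1, -0.1, 9.2, 0, 8.7, -0.1, -0.1, 9.2, 0, 8.7]}}

```text
time: 52.15
tcp_pos: [0.5508, -0.4283, 0.1717]
tool_rot: [-0.0, 0.002, 1.0, 0.0]
ft_force: [-1.2, 0.1, 0.5]
gripper_width: 1.004
gripper_force: 0.0
```

{"method": "play_rows", "body": {"series": [0, 0, 0, 0, 8.7, 0, 0, 0, 0, 4, 0, 0, 0, 0, 4, 0, 0, 0, 0, 4, 0, 0, 0, 0, 4]}}

```text
time: 52.78
tcp_pos: [0.5507, -0.4289, 0.1721]
tool_rot: [0.0, 0.002, 1.0, -0.0]
ft_force: [-0.1, -0.4, -0.2]
gripper_width: 0.628
gripper_force: 0.0
```

{"method": "play_rows", "body": {"series": [0, 0, 0, 0, 4, 0, 0, -2, 0, 4, 0, 0, -5, 0, 4, 0, 0, -9, 0, 4, 0, 0, -13, 0, 4]}}

```text
time: 53.4
tcp_pos: [0.5504, -0.4288, 0.3039]
tool_rot: [-0.0, 0.003, 1.0, -0.0]
ft_force: [0.6, -0.4, -3.7]
gripper_width: 0.576
gripper_force: 30.0
```

{"method": "play_rows", "body": {"series": [0, 0, 0, 0, 4, 0, 0, 0, 0, 4]}}

```text
time: 53.65
tcp_pos: [0.5504, -0.4286, 0.3011]
tool_rot: [-0.0, 0.003, 1.0, 0.001]
ft_force: [-0.5, 0.2, -4.1]
gripper_width: 0.573
gripper_force: 30.0
```

Run:
```python
from h import *
print(to([.5717,-.028,.2]))
```

```text
[-1.94 40.05 10.16]
```

{"method": "play_rows", "body": {"series": [-0.2, 5, 0, 0, 4, -0.5, 11, 0, 0, 4, -0.8, 17, 0, 0, 4, -1.1, 23, 0, 0, 4, -1.4, 29, 0, 0, 4]}}

```text
time: 54.28
tcp_pos: [0.5651, -0.1361, 0.3]
tool_rot: [-0.002, 0.002, 1.0, 0.0]
ft_force: [0.9, 0.5, -3.0]
gripper_width: 0.575
gripper_force: 30.0
```

{"method": "play_rows", "body": {"series": [-0.2, 5, 0, 0, 4, -0.4, 10, 0, 0, 4, -0.4, 11, 2, 0, 4, -0.4, 11, 5, 0, 4, -0.4, 11, 9, 0, 4]}}

```text
time: 54.9
tcp_pos: [0.5699, -0.0281, 0.21]
tool_rot: [-0.001, 0.002, 1.0, 0.0]
ft_force: [0.4, 0.2, -4.9]
gripper_width: 0.573
gripper_force: 30.0
```

{"method": "play_rows", "body": {"series": [0, 0, 0, 0, 4, 0, 0, 0, 0, 4, 0, 0, 0, 0, 4]}}

```text
time: 55.28
tcp_pos: [0.5716, -0.0292, 0.2136]
tool_rot: [0.001, 0.002, 1.0, 0.0]
ft_force: [0.1, -0.7, -3.2]
gripper_width: 0.575
gripper_force: 30.0
```

Run:
```python
from h import *
print(to([.570,-.028,.1675]))
```

```text
[0.17 0.11 4.61]
```

{"method": "play_rows", "body": {"series": [0.1, 0.1, 1.5, 0, 4, 0.1, 0.1, 3, 0, 4, 0.1, 0.1, 4, 0, 4, 0.1, 0.1, 4.4, 0, 4, 0.1, 0.1, 4.5, 0, 4]}}

```text
time: 55.9
tcp_pos: [0.5696, -0.0281, 0.1668]
tool_rot: [-0.0, 0.002, 1.0, -0.0]
ft_force: [-0.2, 0.2, -3.0]
gripper_width: 0.573
gripper_force: 30.0
```

{"method": "play_rows", "body": {"series": [0, 0, 0, 0, 4, 0, 0, 0.1, 0, 4, 0, 0, 0.15, 0, 4, 0, 0, 0.15, 0, 4, 0, 0, 0.15, 0, 4]}}

```text
time: 56.52
tcp_pos: [0.5702, -0.028, 0.1662]
tool_rot: [0.001, 0.002, 1.0, 0.0]
ft_force: [0.6, -0.2, 2.1]
gripper_width: 0.577
gripper_force: 30.0
```

{"method": "play_rows", "body": {"series": [0, 0, 0, 0, 5.5, 0, 0, 0, 0, 7, 0, 0, 0, 0, 8.7, 0, 0, 0, 0, 8.7, 0, 0, 0, 0, 8.7]}}

```text
time: 57.15
tcp_pos: [0.5696, -0.0279, 0.1655]
tool_rot: [-0.0, 0.002, 1.0, 0.0]
ft_force: [-0.2, 0.6, 0.8]
gripper_width: 0.96
gripper_force: 0.0
```

{"method": "play_rows", "body": {"series": [0, 0, -2, 0, 8.7, 0, 0, -5, 0, 8.7, 0, 0, -8.8, 0, 8.7, 0, 0, -8.8, 0, 8.7, 0, 0, -8.8, 0, 8.7]}}

```text
time: 57.78
tcp_pos: [0.5696, -0.0279, 0.2539]
tool_rot: [0.0, 0.002, 1.0, 0.0]
ft_force: [0.2, 0.8, 0.3]
gripper_width: 0.997
gripper_force: 0.0
```

{"method": "play_rows", "body": {"series": [0, 0, 0, 0, 8.7, 0, 0, 0, 0, 8.7, 0, 0, 0, 0, 8.7]}}

```text
time: 58.15
tcp_pos: [0.5694, -0.0279, 0.2532]
tool_rot: [-0.0, 0.002, 1.0, -0.0]
ft_force: [-1.2, -0.3, -0.3]
gripper_width: 1.0
gripper_force: 0.0
```

Run:
```python
from h import *
shot("wrist","w12",(90,0,460,260),2.15)
ctrl.read_camera("side"); spots("side",["bottle","jar","spice_jar","weight"])
```

```text
[ 0.56945904 -0.02796268  0.25325172] (559, 796, 3)
side bottle 0.94 [ 0.5538 -0.0138  0.1272]
side jar 0.81 [0.4742 0.0836 0.0668]
side jar 0.51 [ 0.4638 -0.0042  0.0712]
side spice_jar 0.8 [ 0.4666 -0.0035  0.072 ]
side weight 0.68 [ 0.5366 -0.2162  0.0555]
side weight 0.52 [0.4732 0.0861 0.0691]
```

View pics/w12c.png

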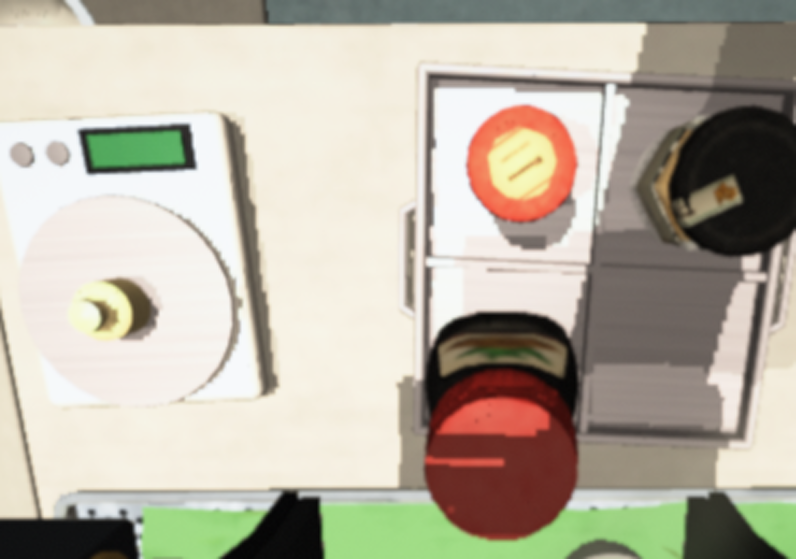

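Run:
```python
from h import *
meas("w12",(90,0),2.15,[("bottle",(502,463),.198),("spice",(523,162),.106),("jar",(743,181),.1)])
print(ctrl.job_done())
```

```text
bottle [ 0.573  -0.0284  0.198 ]
spice [ 0.479  -0.0196  0.106 ]
jar [0.4866 0.0706 0.1   ]
the job is handed in; nothing more can be done
None
```

The job is handed in: the weight stands within about 2 mm of the pan centre, and the bottle, jar and spice jar are back upright within about 2 mm of where they started. I saw nothing knocked over and the brush was not touched; no verdict came back on hand-in.

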